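# Clear the tasting table into the wash tub

## Task

The tasting is over: put every tube from the rack and every stray cup from the worktop onto the aluminium tray beside the cups already on it, while the tray stays on its mat. Then carry the loaded tray by its grip plate over the white wash tub, tip everything out into the tub, and set the empty tray back flat and square on its rubber mat, grip plate to the back as before. Leave the kitchen timer and the wicker pot alone.

Things in the scene. Friction and masses are not known exactly. Their poses are not given: they have to be found in the camera images.
- tube_0: A straight plastic tasting tube with a closed grey cap, 95 mm long: white body 22 mm in diameter, cap 24 mm in diameter over the last 16 mm; 30 g. Origin at its middle, z along the tube towards the cap. It starts upright in a hole of the rack, foot 10 mm and cap top 105 mm above the worktop, so 55 mm of it stands out above the rack. Absent in some runs; which hole it stands in changes.
- tube_1: A straight plastic tasting tube with a closed grey cap, 95 mm long: white body 22 mm in diameter, cap 24 mm in diameter over the last 16 mm; 30 g. Origin at its middle, z along the tube towards the cap. It starts upright in a hole of the rack, foot 10 mm and cap top 105 mm above the worktop, so 55 mm of it stands out above the rack. Absent in some runs; which hole it stands in changes.
- tube_2: A straight plastic tasting tube with a closed grey cap, 95 mm long: white body 22 mm in diameter, cap 24 mm in diameter over the last 16 mm; 30 g. Origin at its middle, z along the tube towards the cap. It starts upright in a hole of the rack, foot 10 mm and cap top 105 mm above the worktop, so 55 mm of it stands out above the rack. Absent in some runs; which hole it stands in changes.
- tube_3: A straight plastic tasting tube with a closed grey cap, 95 mm long: white body 22 mm in diameter, cap 24 mm in diameter over the last 16 mm; 30 g. Origin at its middle, z along the tube towards the cap. It starts upright in a hole of the rack, foot 10 mm and cap top 105 mm above the worktop, so 55 mm of it stands out above the rack. Absent in some runs; which hole it stands in changes.
- tray_cup_0: A six-sided tapered sauce cup, white with a dark rim line, 41 x 44 mm at the rim, 36 mm at the foot, 34 mm high, 30 g, open at the top. Origin: centre of its underside, z up through its mouth; two of its flat sides face +-x, the others every 60 degrees. Absent in some runs. It starts on the tray, upright, near the tray's back wall.
- tray_cup_1: A six-sided tapered sauce cup, white with a dark rim line, 41 x 44 mm at the rim, 36 mm at the foot, 34 mm high, 30 g, open at the top. Origin: centre of its underside, z up through its mouth; two of its flat sides face +-x, the others every 60 degrees. Absent in some runs. It starts on the tray, upright, near the tray's back wall.
- tray_cup_2: A six-sided tapered sauce cup, white with a dark rim line, 41 x 44 mm at the rim, 36 mm at the foot, 34 mm high, 30 g, open at the top. Origin: centre of its underside, z up through its mouth; two of its flat sides face +-x, the others every 60 degrees. Absent in some runs. It starts on the tray, upright, near the tray's back wall.
- stray_cup_0: A six-sided tapered sauce cup, white with a dark rim line, 41 x 44 mm at the rim, 36 mm at the foot, 34 mm high, 30 g, open at the top. Origin: centre of its underside, z up through its mouth; two of its flat sides face +-x, the others every 60 degrees. Absent in some runs. It starts upright on the worktop, between the tray and the rack.
- stray_cup_1: A six-sided tapered sauce cup, white with a dark rim line, 41 x 44 mm at the rim, 36 mm at the foot, 34 mm high, 30 g, open at the top. Origin: centre of its underside, z up through its mouth; two of its flat sides face +-x, the others every 60 degrees. Absent in some runs. It starts upright on the worktop, between the tray and the rack.
- stray_cup_2: A six-sided tapered sauce cup, white with a dark rim line, 41 x 44 mm at the rim, 36 mm at the foot, 34 mm high, 30 g, open at the top. Origin: centre of its underside, z up through its mouth; two of its flat sides face +-x, the others every 60 degrees. Absent in some runs. It starts upright on the worktop, between the tray and the rack.
- tray: Loose sheet-aluminium clearing tray, 235 x 184 mm, 0.22 kg. Origin: centre of its underside; x points from the pouring lip to the back wall, z up. Floor 4 mm thick, 200 (x) x 176 (y) mm inside; side walls (y = +-90 mm) and back wall (x = 103 mm) 45 mm high; no front wall but a pouring lip. Grip plate at the back. It starts on the mat, grip plate away from the robot.
- tray_grip (a point): Middle of the exposed part of the tray's upright grip plate, 68 mm above the tray's underside, 106 mm from its origin along x; axes as the tray. The plate stands on the middle of the back wall: 12 mm thick (along x), 60 mm wide (y), from the wall's 45 mm up to z = 90 mm. Pinched from above, the fingers close along the tray's x.
- tray_lip (a point): Middle of the edge of the tray's pouring lip, at x = -128 mm, z = 14 mm of the tray; the lip slopes up gently (0.35 rad) from the floor's front edge at x = -100 mm. Contents slide out over it once the tray is tipped by some 60 degrees or more.
- mat: Black rubber mat fixed to the worktop, 290 (x) x 230 (y) x 4 mm, the place of the tray. Origin: centre of its underside, x along its long side, away from the robot.
- rack: Wooden tube rack, fixed, 60 (x) x 250 (y) x 50 mm, with four holes of 25 mm diameter, 40 mm deep, 60 mm apart in a row along its y at y = -90, -30, 30 and 90 mm. Origin: centre of its underside. Its row points roughly away from the robot.
- wash_tub: Deep white plastic tub, open at the top, fixed: 210 (x) x 290 (y) mm at the rim, 115 mm high, inside about 160 x 225 mm at the rim and 130 x 205 mm at the floor, which is 13 mm up. Origin: centre of its underside; z up.
- kitchen_timer: Bystander: round wind-up kitchen timer, 64 mm across, 38 mm high, standing loose beyond the mat; leave it alone. Origin: centre of its underside.
- wicker_jar: Bystander: open brown wicker pot, 98 mm across, 112 mm high, standing loose beyond the stray cups; leave it alone. Origin: centre of its underside.
Mind the look-alikes: they are no part of the job. Leave any turquoise look-alike of the stray_cup_0 alone.

How it is judged (in metres and radians):
On the way, in this order (a step that is already met when the one before it is completed fails the run):
1. every tube and every cup is on the tray at once, let go, with the tray standing on its mat (x of tube_0 in the frame of tray between -0.13 and 0.105 m and y of tube_0 in the frame of tray between -0.092 and 0.092 m and z of tube_0 in the frame of tray between -0.005 and 0.09 m and x of tube_1 in the frame of tray between -0.13 and 0.105 m and y of tube_1 in the frame of tray between -0.092 and 0.092 m and z of tube_1 in the frame of tray between -0.005 and 0.09 m and x of tube_2 in the frame of tray between -0.13 and 0.105 m and y of tube_2 in the frame of tray between -0.092 and 0.092 m and z of tube_2 in the frame of tray between -0.005 and 0.09 m and x of tube_3 in the frame of tray between -0.13 and 0.105 m and y of tube_3 in the frame of tray between -0.092 and 0.092 m and z of tube_3 in the frame of tray between -0.005 and 0.09 m and x of tray_cup_0 in the frame of tray between -0.13 and 0.105 m and y of tray_cup_0 in the frame of tray between -0.092 and 0.092 m and z of tray_cup_0 in the frame of tray between -0.005 and 0.09 m and x of tray_cup_1 in the frame of tray between -0.13 and 0.105 m and y of tray_cup_1 in the frame of tray between -0.092 and 0.092 m and z of tray_cup_1 in the frame of tray between -0.005 and 0.09 m and x of tray_cup_2 in the frame of tray between -0.13 and 0.105 m and y of tray_cup_2 in the frame of tray between -0.092 and 0.092 m and z of tray_cup_2 in the frame of tray between -0.005 and 0.09 m and x of stray_cup_0 in the frame of tray between -0.13 and 0.105 m and y of stray_cup_0 in the frame of tray between -0.092 and 0.092 m and z of stray_cup_0 in the frame of tray between -0.005 and 0.09 m and x of stray_cup_1 in the frame of tray between -0.13 and 0.105 m and y of stray_cup_1 in the frame of tray between -0.092 and 0.092 m and z of stray_cup_1 in the frame of tray between -0.005 and 0.09 m and x of stray_cup_2 in the frame of tray between -0.13 and 0.105 m and y of stray_cup_2 in the frame of tray between -0.092 and 0.092 m and z of stray_cup_2 in the frame of tray between -0.005 and 0.09 m and angle between tray's own z axis and vertical below 0.1 rad and horizontal distance between tray and mat below 0.05 m and height (world z) of tray below 0.015 m and contact force between the fingers and tube_0 below 0.1 N and contact force between the fingers and tube_1 below 0.1 N and contact force between the fingers and tube_2 below 0.1 N and contact force between the fingers and tube_3 below 0.1 N and contact force between the fingers and tray_cup_0 below 0.1 N and contact force between the fingers and tray_cup_1 below 0.1 N and contact force between the fingers and tray_cup_2 below 0.1 N and contact force between the fingers and stray_cup_0 below 0.1 N and contact force between the fingers and stray_cup_1 below 0.1 N and contact force between the fingers and stray_cup_2 below 0.1 N), for 0.2 s.
2. the tray is lifted over the wash tub and tipped by more than 34 degrees (angle between tray's own z axis and vertical above 0.6 rad and height (world z) of tray above 0.08 m and horizontal distance between tray and wash_tub below 0.2 m), for 0.1 s.
At the end, for the whole second after the job is handed in: Every tube and cup lies at rest in the wash tub (origin within 100 mm in x and 140 mm in y of its centre, below 110 mm); the empty tray stands released on the mat, centre within 30 mm of the mat centre, level within 0.06 rad, turned less than 0.2 rad from it, grip plate at the back (x of tube_0 in the frame of wash_tub between -0.1 and 0.1 m and y of tube_0 in the frame of wash_tub between -0.14 and 0.14 m and z of tube_0 in the frame of wash_tub between 0 and 0.11 m and x of tube_1 in the frame of wash_tub between -0.1 and 0.1 m and y of tube_1 in the frame of wash_tub between -0.14 and 0.14 m and z of tube_1 in the frame of wash_tub between 0 and 0.11 m and x of tube_2 in the frame of wash_tub between -0.1 and 0.1 m and y of tube_2 in the frame of wash_tub between -0.14 and 0.14 m and z of tube_2 in the frame of wash_tub between 0 and 0.11 m and x of tube_3 in the frame of wash_tub between -0.1 and 0.1 m and y of tube_3 in the frame of wash_tub between -0.14 and 0.14 m and z of tube_3 in the frame of wash_tub between 0 and 0.11 m and x of tray_cup_0 in the frame of wash_tub between -0.1 and 0.1 m and y of tray_cup_0 in the frame of wash_tub between -0.14 and 0.14 m and z of tray_cup_0 in the frame of wash_tub between 0 and 0.11 m and x of tray_cup_1 in the frame of wash_tub between -0.1 and 0.1 m and y of tray_cup_1 in the frame of wash_tub between -0.14 and 0.14 m and z of tray_cup_1 in the frame of wash_tub between 0 and 0.11 m and x of tray_cup_2 in the frame of wash_tub between -0.1 and 0.1 m and y of tray_cup_2 in the frame of wash_tub between -0.14 and 0.14 m and z of tray_cup_2 in the frame of wash_tub between 0 and 0.11 m and x of stray_cup_0 in the frame of wash_tub between -0.1 and 0.1 m and y of stray_cup_0 in the frame of wash_tub between -0.14 and 0.14 m and z of stray_cup_0 in the frame of wash_tub between 0 and 0.11 m and x of stray_cup_1 in the frame of wash_tub between -0.1 and 0.1 m and y of stray_cup_1 in the frame of wash_tub between -0.14 and 0.14 m and z of stray_cup_1 in the frame of wash_tub between 0 and 0.11 m and x of stray_cup_2 in the frame of wash_tub between -0.1 and 0.1 m and y of stray_cup_2 in the frame of wash_tub between -0.14 and 0.14 m and z of stray_cup_2 in the frame of wash_tub between 0 and 0.11 m and linear speed of each of tube_0, tube_1, tube_2, tube_3, tray_cup_0, tray_cup_1, tray_cup_2, stray_cup_0, stray_cup_1, stray_cup_2, tray below 0.05 m/s and horizontal distance between tray and mat below 0.03 m and angle between tray's own z axis and vertical below 0.06 rad and height (world z) of tray between 0 and 0.012 m and angle between the x axis of tray and the x axis of mat, either way round below 0.2 rad and x of tray_grip in the frame of mat above 0.05 m); the robot touches nothing.
It fails at once if the kitchen timer is shifted by more than 4 cm (distance of kitchen_timer from where it was at the start of the episode above 0.04 m).
It fails at once if the wicker pot is shifted by more than 4 cm (distance of wicker_jar from where it was at the start of the episode above 0.04 m).
Of tube_0, tube_1, tube_2, tube_3 only 3 to 4 are there at a start; the rules pass over those that are not, and their reading is None.
Of tray_cup_0, tray_cup_1, tray_cup_2 only 2 to 3 are there at a start; the rules pass over those that are not, and their reading is None.
Of stray_cup_0, stray_cup_1, stray_cup_2 only 2 to 2 are there at a start; the rules pass over those that are not, and their reading is None.
At some moment in a run one of stray_cup_0, stray_cup_1, stray_cup_2 may be knocked a few centimetres aside while the robot is not near it.
It also fails if it takes over 208 s, if anything falls off the work surface, if the arm or the gripper's body presses on something with over 40 N, if the wrist force passes 120 N, or if a joint passes its speed limit or range.

## Robot

A 6-joint arm with a two-finger parallel gripper is mounted at the origin on a cart in front of the work surface, level with it; the furniture and walls round the work are solid. World frame = base frame: x ahead of the robot, y to its left, z up, the work surface at z = 0. Lengths are in m, angles in degrees, forces in N, time in s.
With the tool pointing down it reaches from about 0.4 to 0.825 m from the base axis. Payload 7 kg.
Tool frame: the origin (TCP) lies between the finger pads; the fingertips stand 19 mm ahead of it and the grasp point (between the pads) is the TCP; z points along the fingers, y is the line along which they close (so a half turn about z gives the same grasp; the last joint's range is limited). The gripper opens to 88 mm and grips with 3 to 60 N. Pads are 19 mm wide; open, the fingers measure 130 mm over their backs; the gripper's body (78 mm by 193 mm) begins 47 mm behind the grasp point.
Start: joints at [-53.738, 20.546, 0.682, 0, -70.136, -16.507], TCP at [0.228, -0.635, 0.246] pointing down, gripper open.
Joint ranges: [-176.03, 176.03], [-82.01, 121.73], [-58.28, 71.71], [-173.87, 95.51], [-174.79, -0.11], [-173.66, 173.66]. Speed limits (degrees/s): [136.94, 136.94, 172.46, 180, 180, 180].

## Interface

Orientations are given as [roll, pitch, yaw] about the fixed x, y, z axes, in that order (R = Rz(yaw) Ry(pitch) Rx(roll)).
In Python, from plant import get_obs, snapshot, close_job, spot_in, spot_point gives the robot as it stands.
- The arm moves only by the tool play_rows, never from a script. Its argument "plan" is a list of rows, each a list of 6 numbers: the shift along the tool's x, y, z in cm, then the turn, a rotation vector about the tool's x, y, z in degrees. A call has 1 to 20 rows; each row shifts and turns the commanded pose from where the row before left it, along the tool's axes as they then stand; what a row does not reach is not made up. A row lasts 1/12 s, in which the tool goes at most 41.7 mm and 7.16 degrees, less where a joint would pass 70% of its speed; a pose out of reach is approached as far as the arm can. A call is refused whole if a number of a shift passes 4.17 or a number of a turn 7.16, either way. A call with a gripper value outside its range is refused whole. "grip" is the finger opening in cm, from 0 to 8.76, set as the call begins (left out, the last holds). The fingers move at their own pace and stop on an object; the grip force is fixed at half the most. Time passes only in rows, so rows that do not move let the fingers close. It gives the time, the measured TCP pose, the force, the opening and the grip force at its end, in the units of the state.
- get_obs(): the state, without advancing time (a new reading comes with each control period).
- snapshot(name): name is "scene" or "top" or "wrist"; returns a dict with "frame" (384x512x3 uint8, red, green, blue), "fx", "fy", "cx", "cy" (pixels), "k1" (the pictures are not rectified: a ray, as slopes to the right and down, at radius r is drawn at 1 + k1 r^2 times it, then the intrinsics apply), "position" and "attitude" of the camera in the world. Camera axes: x right, y down, z forward; pixel columns grow to the right and rows downward; lengths in m; the calibration is good to about 2 mm. A picture is of the moment at which its call begins. There is no depth.
- close_job(): hands the job in; it is judged then, once.
Trained networks look in the newest picture that a camera, given by its name, has taken for a name from the list of things; names that differ only in an ending like _2 or _b are one class to them, and where a whole thing is asked for, a point or a joint stands for the part that bears it (a point fixed in the world has none). Each returns a list of dicts, best first, with "score" (0 to 1); they miss things now and then, are a little off and sometimes report something else, mostly with a low value. They report only what shows in the picture. A call takes as long as a camera call. They do not tell look-alikes from the thing itself.
- spot_in(camera, thing): "position" ([x, y, z] in m, in world coordinates, good to about 4 mm: the middle of the surface that is visible of it).
- spot_point(camera, thing): "position" ([x, y, z] in m, in world coordinates, good to about 4 mm: a listed point, or the origin of a listed thing).
The state is a dict: "clock": time; "joint_pos": joint angles; "qvel": joint speeds; "tau": joint torques, N m; "tool_pos": TCP position; "orientation": TCP orientation; "force": force on the tool from outside, world axes, zero at the start; "moment": the same for the moment, N m; "opening": finger opening in m; "gripper_force": force on a finger pad.
Only numpy, scipy, OpenCV 4.12 (cv2) and the standard library are available. Lean on these libraries where they do the work, as an engineer would, in place of code of your own. Each camera call takes 0.05 s, during which the arm holds its last target. There are 200 camera calls.

## Working session

There is one attempt and no reset: what is moved stays moved. The work goes in short steps, Python scripts to look and compute and a tool call to move; the robot and the scene stay as the last step left them, time stands still between calls to the robot, and variables do not carry over. Pictures are saved under pics/ and viewed, at most 14 in all, crops included, and the job is handed in when it is done.

Besides the shell and the picture viewer there is one more tool, called as name(argument=value, ...) on one line, values as JSON. play_rows: Moves the arm, as the interface text tells. Its arguments: {"type":"object","properties":{"plan":{"type":"array","items":{"type":"array","items":{"type":"number"}}},"grip":{"type":"number"}},"required":["plan"]}

```bash
ls; mkdir -p pics; python3 - <<'E'
from plant import *
import cv2
o=get_obs(); print({k:o[k] for k in('clock','tool_pos','orientation','opening','force')})
for c in('scene','top'):
    s=snapshot(c); cv2.imwrite(f'pics/{c}0.png',s['frame'][:,:,::-1]); print(c,s['position'],s['attitude'],s['fx'],s['k1'])
    for t in('tube_0','tray_cup_0','tray','tray_grip','tray_lip','mat','rack','wash_tub','kitchen_timer','wicker_jar'):
        print(t,[([round(float(v),3) for v in d['position']],round(d['score'],2)) for d in spot_point(c,t)])
E
```

```text
pics
{'clock': 0.0, 'tool_pos': array([ 0.22795651, -0.63485777,  0.24462165]), 'orientation': array([ 1.79905108e+02, -8.49852661e-03, -1.60253839e+02]), 'opening': 0.08749592712252828, 'force': array([ 0.34421793, -0.46321182,  0.12169982])}
scene [-0.37745561 -0.85941381  0.65892438] [-113.93598459    1.22678669  -49.84134058] 451.03541165271616 -0.12728109040258687
tube_0 [([0.45, -0.369, 0.056], 0.64), ([0.509, -0.365, 0.055], 0.47)]
tray_cup_0 [([0.588, 0.026, 0.008], 0.63), ([0.597, -0.025, 0.01], 0.51), ([0.574, 0.08, 0.007], 0.5)]
tray [([0.523, 0.022, 0.003], 0.7)]
tray_grip [([0.63, 0.04, 0.074], 0.56)]
tray_lip [([0.399, 0.003, 0.015], 0.8)]
mat [([0.511, -0.366, 0.056], 0.69)]
rack [([0.536, -0.363, 0.002], 0.77), ([0.434, -0.197, 0.002], 0.51)]
wash_tub [([0.549, 0.306, 0.003], 0.79)]
kitchen_timer [([0.539, -0.368, 0.002], 0.68), ([0.756, -0.19, -0.005], 0.52)]
wicker_jar [([0.755, -0.191, 0.002], 0.73), ([0.6, -0.024, 0.009], 0.54), ([0.448, -0.371, 0.057], 0.34)]
top [ 0.38688111 -0.0304125   1.01868259] [-168.86263049    0.35189282  -90.42840743] 347.0904748394658 -0.07177735064144172
tube_0 [([0.45, -0.364, 0.062], 0.63), ([0.574, -0.371, 0.058], 0.59), ([0.513, -0.368, 0.059], 0.59)]
tray_cup_0 [([0.573, 0.085, 0.009], 0.61), ([0.592, 0.031, 0.009], 0.44)]
tray [([0.531, 0.024, 0.007], 0.92), ([0.452, -0.364, 0.06], 0.59)]
tray_grip [([0.629, 0.039, 0.072], 0.83)]
tray_lip [([0.401, -0.0, 0.016], 0.75)]
mat []
rack [([0.541, -0.365, 0.0], 0.8), ([0.768, 0.048, -0.0], 0.59)]
wash_tub [([0.545, 0.309, 0.007], 0.65)]
kitchen_timer [([0.764, 0.047, -0.0], 0.71)]
wicker_jar [([0.755, -0.187, -0.002], 0.67), ([0.435, -0.195, -0.004], 0.63), ([0.573, -0.368, 0.057], 0.54)]
```

View pics/scene0.png

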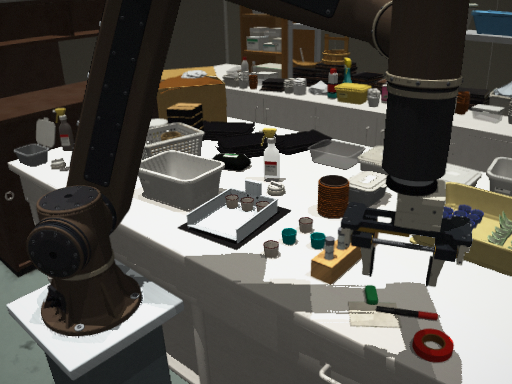

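View pics/top0.png

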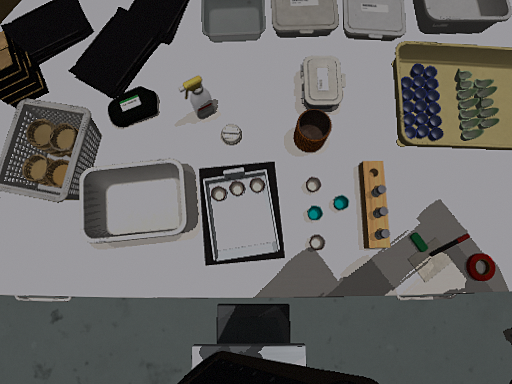

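```bash
python3 - <<'E'
from plant import *
for c in('scene','top'):
    s=snapshot(c)
    for t in('stray_cup_0','tube_0','tray','tray_grip','tray_lip','mat','rack','wash_tub'):
        print(c,t,[([round(float(v),3) for v in d['position']],round(d['score'],2)) for d in spot_point(c,t)])
E
```

```text
scene stray_cup_0 [([0.437, -0.198, 0.002], 0.79), ([0.6, -0.192, 0.001], 0.69), ([0.546, -0.272, 0.002], 0.64), ([0.518, -0.196, 0.0], 0.61)]
scene tube_0 [([0.45, -0.371, 0.057], 0.61), ([0.511, -0.363, 0.057], 0.42)]
scene tray [([0.523, 0.024, 0.001], 0.7)]
scene tray_grip [([0.634, 0.041, 0.074], 0.91)]
scene tray_lip [([0.399, 0.002, 0.018], 0.7), ([0.629, 0.041, 0.07], 0.24)]
scene mat [([0.762, 0.055, 0.0], 0.36)]
scene rack [([0.535, -0.366, -0.001], 0.9), ([0.51, -0.365, 0.057], 0.35)]
scene wash_tub [([0.548, 0.304, 0.001], 0.83), ([0.438, -0.196, 0.0], 0.7)]
top stray_cup_0 [([0.435, -0.193, 0.001], 0.67), ([0.514, -0.191, 0.0], 0.63), ([0.604, -0.192, 0.0], 0.57), ([0.549, -0.274, -0.001], 0.53)]
top tube_0 [([0.513, -0.368, 0.055], 0.61), ([0.45, -0.364, 0.06], 0.54), ([0.573, -0.37, 0.059], 0.48)]
top tray [([0.526, 0.025, 0.007], 0.76), ([0.756, -0.186, -0.001], 0.59)]
top tray_grip [([0.629, 0.038, 0.074], 0.82)]
top tray_lip [([0.403, 0.001, 0.02], 0.73), ([0.757, -0.188, 0.002], 0.56), ([0.513, -0.369, 0.059], 0.39)]
top mat [([0.434, -0.196, -0.0], 0.25)]
top rack [([0.538, -0.363, 0.002], 0.84)]
top wash_tub [([0.546, 0.309, 0.002], 0.71)]
```

Top view: white stray cups are at (313,184) and (317,242). Turquoise look-alikes are at (315,213) and (340,203). The tray cups are at (219,193), (237,188) and (257,185), the tubes at (380,190), (382,211) and (383,234), with an empty hole at (374,172). By the description I choose the two white cups with dark rims, and I'll check that in a close crop.

```bash
cat > h.py <<'E'
from plant import *
import numpy as np, cv2, sys
from scipy.spatial.transform import Rotation as R
def pose():
    o=get_obs(); return np.array(o['tool_pos']),R.from_euler('xyz',o['orientation'],degrees=True)
def down(yaw,tilt=0,tx=0): # tilt about tool y, tx about tool x
    return R.from_euler('z',yaw,degrees=True)*R.from_euler('x',180,degrees=True)*R.from_rotvec([tx,tilt,0],degrees=True)
def legs(steps):
    "steps: list of ('t',xyz) or ('r',Rot); prints tool-frame totals (cm / deg)"
    p,r=pose(); print('at',p.round(4),r.as_euler('xyz',degrees=True).round(1))
    for k,v in steps:
        if k=='t':
            d=r.inv().apply(np.array(v)-p)*100; p=np.array(v); print('shift cm',d.round(2),'rows>=',int(np.ceil(np.abs(d).max()/4.0)), 'norm',np.linalg.norm(d).round(1))
        else:
            d=(r.inv()*v).as_rotvec(degrees=True); r=v; print('turn deg',d.round(2),'rows>=',int(np.ceil(np.abs(d).max()/7)))
def see(c,things,new=True,png=None,f=spot_point):
    s=snapshot(c)
    if png: cv2.imwrite(png,s['frame'][:,:,::-1])
    for t in things: print(c,t,[(np.round(d['position'],3).tolist(),round(d['score'],2)) for d in f(c,t)])
    return s
E
python3 - <<'E'
from h import *
im=cv2.imread('pics/top0.png')[160:262,195:400]; cv2.imwrite('pics/crop0.png',cv2.resize(im,None,fx=3.8,fy=3.8,interpolation=cv2.INTER_CUBIC))
legs([('r',down(-180)),('t',[.602,-.192,.25])])
E
```

```text
at [ 0.2281 -0.6352  0.2455] [ 180.     0.  -160.2]
turn deg [ 0.    0.   19.76] rows>= 3
shift cm [-37.39  44.32  -0.45] rows>= 12 norm 58.0
```

View pics/crop0.png

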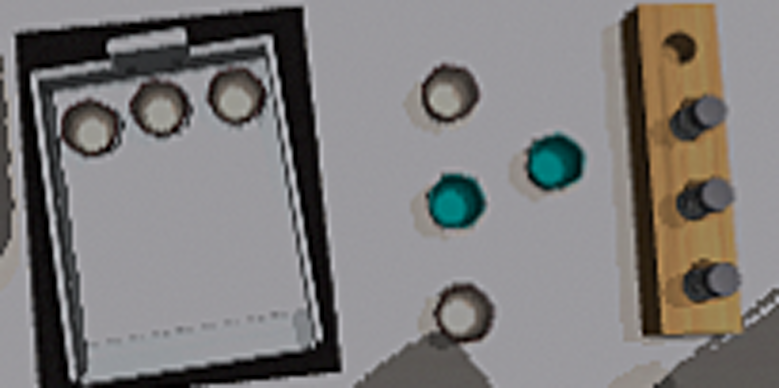

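The crop shows white rimmed cups at (450,93) and (463,313), with turquoise ones at (456,200) and (555,162), so the choice holds. Moving over the far white cup.

play_rows(plan=[[0,0,0,0,0,6.6],[0,0,0,0,0,6.6],[0,0,0,0,0,6.6],[-2.2,2.6,0,0,0,0],[-2.2,2.6,0,0,0,0],[-2.2,2.6,0,0,0,0],[-2.2,2.6,0,0,0,0],[-2.2,2.6,0,0,0,0],[-2.2,2.6,0,0,0,0],[-2.2,2.6,0,0,0,0],[-2.2,2.6,0,0,0,0],[-2.2,2.6,0,0,0,0],[-2.2,2.6,0,0,0,0],[-2.2,2.6,0,0,0,0],[-2.2,2.6,0,0,0,0],[-2.2,2.6,0,0,0,0],[-2.2,2.6,0,0,0,0],[-2.2,2.6,0,0,0,0],[-2.2,2.6,0,0,0,0],[-2.2,2.6,0,0,0,0]], grip=6.0)

```text
clock: 3.67
tool_pos: [0.6034, -0.192, 0.2458]
orientation: [-180.0, 0.0, 180.0]
force: [0.6, -0.5, -0.2]
opening: 0.06
gripper_force: 0.0
```

```bash
python3 - <<'E'
from h import *
s=see('wrist',['stray_cup_0'],png='pics/w1.png'); see('top',['stray_cup_0'])
print(s['position'],s['attitude'],s['fx'])
legs([('t',[.602,-.192,.13])])
E
```

```text
wrist stray_cup_0 [([0.434, -0.198, 0.001], 0.87), ([0.523, -0.191, 0.003], 0.79), ([0.549, -0.27, 0.002], 0.78), ([0.604, -0.189, 0.003], 0.6), ([0.754, -0.184, 0.004], 0.29)]
top stray_cup_0 [([0.519, -0.195, 0.002], 0.69), ([0.434, -0.193, -0.0], 0.58), ([0.604, -0.192, -0.0], 0.56), ([0.552, -0.272, 0.003], 0.47)]
[ 0.52888853 -0.19115083  0.38647054] [1.64209006e+02 3.89813752e-02 8.99660957e+01] 309.1726596828842
at [ 0.6029 -0.1926  0.2452] [ 180.    -0.  -179.9]
shift cm [ 0.08  0.06 11.52] rows>= 3 norm 11.5
```

View pics/w1.png

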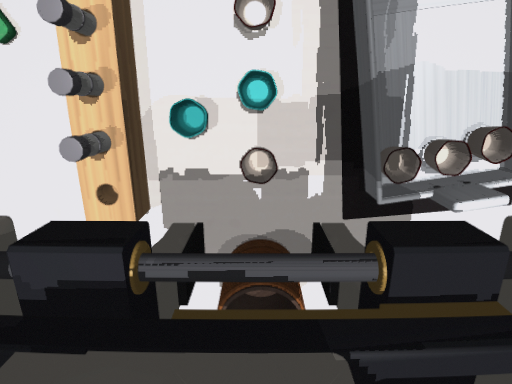

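Wrist view: white cups at (255,12) and (259,165), turquoise at (257,90) and (188,117), tray on the right. The far white cup is straight under the tool.

play_rows(plan=[[0,0.1,2.75,0,0,0],[0,0,2.75,0,0,0],[0,0,2.75,0,0,0],[0,0,2.75,0,0,0],[0,0,2.75,0,0,0],[0,0,2.75,0,0,0],[0,0,2.75,0,0,0],[0,0,2.75,0,0,0],[0,0,0,0,0,0],[0,0,0,0,0,0]])

```text
clock: 4.7
tool_pos: [0.6013, -0.1935, 0.0251]
orientation: [-180.0, -0.2, 179.9]
force: [0.3, -0.1, 0.8]
opening: 0.06
gripper_force: 0.0
```

play_rows(plan=[[0,0,0,0,0,0],[0,0,0,0,0,0],[0,0,0,0,0,0],[0,0,0,0,0,0],[0,0,0,0,0,0],[0,0,0,0,0,0],[0,0,-2,0,0,0],[0,0,-3,0,0,0],[0,0,-3,0,0,0],[0,0,-3,0,0,0],[0,0,0,0,0,0]], grip=1.5)

```text
clock: 5.62
tool_pos: [0.6059, -0.1931, 0.1429]
orientation: [-179.9, 0.6, -180.0]
force: [1.2, 0.2, -0.3]
opening: 0.0411
gripper_force: 30.0
```

```bash
cat >> h.py <<'E'
YT=9.4; OT=np.array([.525,.022])   # tray yaw, origin
def tr(x,y,z,yaw=None,o=None):
    a=np.radians(YT if yaw is None else yaw); o=OT if o is None else o
    return np.array([o[0]+x*np.cos(a)-y*np.sin(a), o[1]+x*np.sin(a)+y*np.cos(a), z])
E
python3 - <<'E'
from h import *
see('top',['tray_cup_0','tray_grip','tray_lip'])
q=tr(-.025,-.062,.13)
legs([('r',down(180+YT+90)),('t',q),('t',tr(-.025,-.062,.036))])
legs([('r',down(180+YT-90)),('t',q)])
print(get_obs()['joint_pos'],tr(.058,.052,0),tr(.058,-.062,0))
E
```

```text
top tray_cup_0 []
top tray_grip [([0.575, -0.366, 0.057], 0.15)]
top tray_lip []
at [ 0.6019 -0.1923  0.1352] [180.   -0.  179.9]
turn deg [ 5.000e-02 -0.000e+00 -9.945e+01] rows>= 15
shift cm [-16.2    6.58   0.52] rows>= 5 norm 17.5
shift cm [ 0.  -0.   9.4] rows>= 3 norm 9.4
at [ 0.6019 -0.1923  0.1352] [180.   -0.  179.9]
turn deg [-0.000e+00 -5.000e-02  8.055e+01] rows>= 12
shift cm [16.2  -6.58  0.52] rows>= 5 norm 17.5
[-6.52980553e-02  2.15761614e+01 -1.31282196e+01 -3.12583115e-02
 -5.53292019e+01 -8.99706694e+01] [0.57372824 0.08277466 0.        ] [ 0.5923474  -0.02969457  0.        ]
```

play_rows(plan=[[0,0,0,0,0,-6.63],[0,0,0,0,0,-6.63],[0,0,0,0,0,-6.63],[0,0,0,0,0,-6.63],[0,0,0,0,0,-6.63],[0,0,0,0,0,-6.63],[0,0,0,0,0,-6.63],[0,0,0,0,0,-6.63],[0,0,0,0,0,-6.63],[0,0,0,0,0,-6.63],[0,0,0,0,0,-6.63],[0,0,0,0,0,-6.63],[0,0,0,0,0,-6.63],[0,0,0,0,0,-6.63],[0,0,0,0,0,-6.63],[-3.24,1.32,0,0,0,0],[-3.24,1.32,0,0,0,0],[-3.24,1.32,0,0,0,0],[-3.24,1.32,0,0,0,0],[-3.24,1.32,0,0,0,0]])

```text
clock: 7.48
tool_pos: [0.509, -0.0427, 0.1341]
orientation: [179.8, -0.0, -80.6]
force: [0.9, 2.0, -0.8]
opening: 0.0411
gripper_force: 30.0
```

play_rows(plan=[[0,0,0,0,0,0],[0,0,2,0,0,0],[0,0,2,0,0,0],[0,0,2,0,0,0],[0,0,2,0,0,0],[0,0,1,0,0,0],[0,0,1,0,0,0],[0,0,0,0,0,0],[0,0,0,0,0,0]])

```text
clock: 8.23
tool_pos: [0.5107, -0.0437, 0.035]
orientation: [179.9, -0.0, -80.6]
force: [-0.8, 0.6, -0.6]
opening: 0.041
gripper_force: 30.0
```

```bash
python3 - <<'E'
from h import *
legs([('t',tr(-.025,-.062,.034))]); print(get_obs()['force'],get_obs()['joint_pos'])
E
```

```text
at [ 0.5107 -0.0437  0.035 ] [179.9  -0.  -80.6]
shift cm [-0.04  0.01  0.1 ] rows>= 1 norm 0.1
[-0.78608337  0.560403   -0.58220258] [ 1.70922625e+01  1.93698946e+01 -3.40597249e+01  8.43552171e-03
 -3.66467333e+01 -7.68949624e+00]
```

play_rows(plan=[[0,0,0.1,0,0,0],[0,0,0,0,0,0],[0,0,0,0,0,0],[0,0,-2,0,0,0],[0,0,-3,0,0,0],[0,0,-3,0,0,0],[0,0,-2,0,0,0],[2.75,2,0,0,0,0],[2.75,2,0,0,0,0],[2.75,2,0,0,0,0],[2.75,2,0,0,0,0],[2.75,2,0,0,0,0],[0,0,0,0,0,0],[0,0,0,0,0,0]], grip=5.6)

```text
clock: 9.4
tool_pos: [0.4339, -0.1968, 0.135]
orientation: [-180.0, -0.0, -80.8]
force: [-0.3, 0.7, 0.4]
opening: 0.0561
gripper_force: 0.0
```

```bash
python3 - <<'E'
from h import *
see('wrist',['stray_cup_0'],png='pics/w2.png'); see('top',['stray_cup_0','tray_cup_0']);see('scene',['stray_cup_0','tray_lip','tray_grip'])
legs([('t',[.435,-.196,.025])])
E
```

```text
wrist stray_cup_0 [([0.433, -0.197, 0.002], 0.88), ([0.521, -0.192, 0.002], 0.75), ([0.549, -0.27, 0.002], 0.69)]
top stray_cup_0 []
top tray_cup_0 [([0.591, 0.028, 0.01], 0.69), ([0.571, 0.088, 0.013], 0.67), ([0.598, -0.026, 0.009], 0.57)]
scene stray_cup_0 [([0.55, -0.272, -0.0], 0.75), ([0.436, -0.197, 0.0], 0.61), ([0.517, -0.195, 0.001], 0.57), ([0.398, -0.001, 0.016], 0.56), ([0.514, -0.045, 0.007], 0.55)]
scene tray_lip [([0.399, 0.001, 0.015], 0.77)]
scene tray_grip [([0.631, 0.042, 0.072], 0.62), ([0.45, -0.372, 0.057], 0.57)]
at [ 0.435  -0.195   0.1345] [180.    0.  -80.5]
shift cm [ 0.1   0.02 10.95] rows>= 3 norm 11.0
```

play_rows(plan=[[0.1,0,2.5,0,0,0],[0,0,2.5,0,0,0],[0,0,2.5,0,0,0],[0,0,2.5,0,0,0],[0,0,0.95,0,0,0],[0,0,0,0,0,0]])

```text
clock: 10.35
tool_pos: [0.4332, -0.1961, 0.0227]
orientation: [179.7, 0.1, -80.6]
force: [-0.5, 1.0, -0.1]
opening: 0.0559
gripper_force: 0.0
```

play_rows(plan=[[0,0,0,0,0,0],[0,0,0,0,0,0],[0,0,0,0,0,0],[0,0,0,0,0,0],[0,0,0,0,0,0],[0,0,-2,0,0,0],[0,0,-3,0,0,0],[0,0,-3,0,0,0],[0,0,-3,0,0,0],[-3.29,-1.25,0,0,0,0],[-3.29,-1.25,0,0,0,0],[-3.29,-1.25,0,0,0,0],[-3.29,-1.25,0,0,0,0],[-3.29,-1.25,0,0,0,0],[-3.29,-1.25,0,0,0,0],[-3.29,-1.25,0,0,0,0],[-3.29,-1.25,0,0,0,0],[0,0,0,0,0,0],[0,0,0,0,0,0]], grip=1.5)

```text
clock: 11.93
tool_pos: [0.4907, 0.0812, 0.1353]
orientation: [-180.0, 0.0, -80.4]
force: [-0.4, -0.9, -1.0]
opening: 0.0403
gripper_force: 30.0
```

```bash
python3 - <<'E'
from h import *
legs([('t',tr(-.025,.062,.034))]); print(get_obs()['opening'])
E
```

```text
at [0.4907 0.0812 0.1353] [-180.     0.   -80.4]
shift cm [ 0.21  0.09 10.13] rows>= 3 norm 10.1
0.04027239982077331
```

play_rows(plan=[[0.2,0.1,2.5,0,0,0],[0,0,2.5,0,0,0],[0,0,2.5,0,0,0],[0,0,1.6,0,0,0],[0,0,1,0,0,0],[0,0,0,0,0,0],[0,0,0,0,0,0]])

```text
clock: 12.52
tool_pos: [0.4893, 0.0762, 0.0338]
orientation: [179.9, -0.0, -80.7]
force: [-0.2, 0.7, -0.7]
opening: 0.0396
gripper_force: 30.0
```

play_rows(plan=[[0,0,0,0,0,0],[0,0,0,0,0,0],[0,0,-2,0,0,0],[0,0,-3.5,0,0,0],[0,0,-4,0,0,0],[0,0,-4,0,0,0],[0,0,0,0,0,6.64],[0,0,0,0,0,6.64],[0,0,0,0,0,6.64],[0,0,0,0,0,6.64],[0,0,0,0,0,6.64],[0,0,0,0,0,6.64],[0,0,0,0,0,6.64],[0,0,0,0,0,6.64],[0,0,0,0,0,6.64],[0,0,0,0,0,6.64],[0,0,0,0,0,6.64],[0,0,0,0,0,6.64],[0,0,0,0,0,6.64],[0,0,0,0,0,6.64]], grip=5.6)

```text
clock: 14.18
tool_pos: [0.4898, 0.0772, 0.1696]
orientation: [180.0, 0.1, -173.9]
force: [0.1, -0.4, 0.5]
opening: 0.0565
gripper_force: 0.0
```

play_rows(plan=[[0,0,0,0,0,6.64],[-0.69,-3.73,0,0,0,0],[-0.69,-3.73,0,0,0,0],[-0.69,-3.73,0,0,0,0],[-0.69,-3.73,0,0,0,0],[-0.69,-3.73,0,0,0,0],[-0.69,-3.73,0,0,0,0],[-0.69,-3.73,0,0,0,0],[-0.69,-3.73,0,0,0,0],[-0.69,-3.73,0,0,0,0],[-0.69,-3.73,0,0,0,0],[-0.69,-3.73,0,0,0,0],[-0.69,-3.73,0,0,0,0],[0,0,0,0,0,0]], grip=5.0)

```text
clock: 15.35
tool_pos: [0.5711, -0.3764, 0.1686]
orientation: [-179.9, 0.0, 179.6]
force: [0.3, 0.7, -0.4]
opening: 0.0499
gripper_force: 0.0
```

```bash
python3 - <<'E'
from h import *
see('wrist',['tube_0','rack']); see('top',['tube_0','rack','stray_cup_0','tray_cup_0','tray_grip','tray_lip']);see('scene',['tube_0','rack'],png='pics/s2.png')
legs([('t',[.573,-.369,.074])])
E
```

```text
wrist tube_0 [([0.452, -0.364, 0.058], 0.95), ([0.571, -0.36, 0.055], 0.71), ([0.513, -0.365, 0.061], 0.61)]
wrist rack [([0.537, -0.364, 0.005], 0.97)]
top tube_0 [([0.574, 0.084, 0.01], 0.25)]
top rack []
top stray_cup_0 [([0.492, 0.076, 0.006], 0.73), ([0.465, -0.042, 0.008], 0.48), ([0.573, 0.086, 0.007], 0.34)]
top tray_cup_0 [([0.592, 0.033, 0.01], 0.71), ([0.599, -0.029, 0.006], 0.59), ([0.525, 0.025, 0.006], 0.56), ([0.576, 0.087, 0.009], 0.44)]
top tray_grip [([0.63, 0.037, 0.075], 0.82)]
top tray_lip [([0.404, 0.002, 0.022], 0.97), ([0.766, 0.047, -0.0], 0.68)]
scene tube_0 [([0.449, -0.368, 0.055], 0.75), ([0.51, -0.366, 0.056], 0.75), ([0.574, -0.363, 0.06], 0.49)]
scene rack [([0.539, -0.368, 0.003], 0.57)]
at [ 0.5713 -0.37    0.1693] [-180.     0.   179.8]
shift cm [-0.16  0.1   9.53] rows>= 3 norm 9.5
```

play_rows(plan=[[-0.15,0.35,2.4,0,0,0],[0,0,2.4,0,0,0],[0,0,2.4,0,0,0],[0,0,2.3,0,0,0],[0,0,0,0,0,0],[0,0,0,0,0,0]])

```text
clock: 16.5
tool_pos: [0.5724, -0.3668, 0.0735]
orientation: [180.0, -0.1, 179.8]
force: [-0.4, -1.0, 1.4]
opening: 0.0499
gripper_force: 0.0
```

play_rows(plan=[[0,0,0,0,0,0],[0,0,0,0,0,0],[0,0,0,0,0,0],[0,0,0,0,0,0],[0,0,0,0,0,0],[0,0,0,0,0,0],[0,0,-2,0,0,0],[0,0,-3,0,0,0],[0,0,-3,0,0,0],[0,0,-3,0,0,0],[0,0,-2,0,0,0],[0,0,0,0,0,0]], grip=1.0)

```text
clock: 17.5
tool_pos: [0.5747, -0.3682, 0.21]
orientation: [-179.8, 0.4, 179.8]
force: [-0.1, -0.3, 0.2]
opening: 0.0231
gripper_force: 30.0
```

```bash
python3 - <<'E'
from h import *
s=see('top',['stray_cup_0']); cv2.imwrite('pics/t2.png',cv2.resize(s['frame'][140:270,190:400,::-1],None,fx=3.7,fy=3.7,interpolation=cv2.INTER_CUBIC)); see('scene',['stray_cup_0'])
o=get_obs();print(o['tool_pos'],o['opening'])
E
```

```text
top stray_cup_0 [([0.492, 0.077, 0.005], 0.69)]
scene stray_cup_0 [([0.548, -0.268, -0.001], 0.69), ([0.464, -0.04, 0.009], 0.65), ([0.489, 0.078, 0.008], 0.62), ([0.519, -0.194, -0.004], 0.5)]
[ 0.572018   -0.36664096  0.20294508] 0.023105764314774395
```

View pics/t2.png

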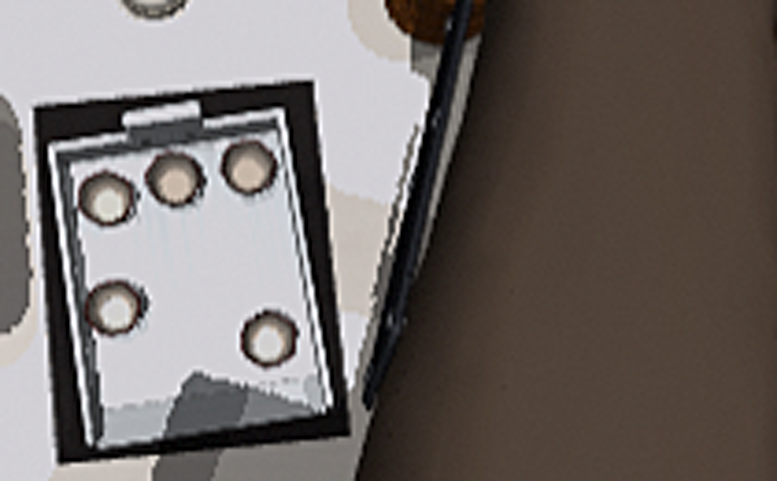

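The knocked cup (crop 268,337) is still on the tray, with the others at (108,198), (176,179), (249,166) and (115,307). There's room in the middle, where I'll lay the tubes tilted.

```bash
python3 - <<'E'
from h import *
q=tr(-.017,.027,.2); Y=180+YT
legs([('r',down(Y)),('t',q),('r',down(Y,-45)),('t',tr(-.017,.027,.063))])
E
```

```text
at [ 0.572  -0.3666  0.2029] [ 1.799e+02 -1.000e-01  1.798e+02]
turn deg [ 0.06 -0.08 -9.61] rows>= 2
shift cm [-1.000e-02  4.181e+01  2.900e-01] rows>= 11 norm 41.8
turn deg [  0. -45.   0.] rows>= 7
shift cm [ 9.69 -0.    9.69] rows>= 3 norm 13.7
```

play_rows(plan=[[0,0,0,0,0,-4.8],[0,0,0,0,0,-4.8],[0,3.48,0,0,0,0],[0,3.48,0,0,0,0],[0,3.48,0,0,0,0],[0,3.48,0,0,0,0],[0,3.48,0,0,0,0],[0,3.48,0,0,0,0],[0,3.48,0,0,0,0],[0,3.48,0,0,0,0],[0,3.48,0,0,0,0],[0,3.48,0,0,0,0],[0,3.48,0,0,0,0],[0,3.48,0,0,0,0]])

```text
clock: 18.87
tool_pos: [0.5031, 0.0463, 0.2029]
orientation: [-180.0, -0.1, -170.6]
force: [1.0, -0.1, -0.2]
opening: 0.0231
gripper_force: 30.0
```

play_rows(plan=[[0,0,0,0,-5,0],[0,0,0,0,-5,0],[0,0,0,0,-5,0],[0,0,0,0,-5,0],[0,0,0,0,-5,0],[0,0,0,0,-5,0],[0,0,0,0,-5,0],[0,0,0,0,-5,0],[0,0,0,0,-5,0],[0,0,0,0,0,0],[0,0,0,0,0,0]])

```text
clock: 19.78
tool_pos: [0.5321, 0.0186, 0.2606]
orientation: [176.9, 38.8, -170.9]
force: [0.2, 0.1, -0.2]
opening: 0.0234
gripper_force: 30.0
```

```bash
python3 - <<'E'
from h import *
legs([('t',tr(-.017,.027,.063))]);print(get_obs()['joint_pos'].round(1))
print(down(180+YT,-45).as_euler('xyz',degrees=True))
E
```

```text
at [0.5321 0.0186 0.2606] [ 176.9   38.8 -170.9]
shift cm [14.23  2.38 14.06] rows>= 4 norm 20.1
[  21.6  -12.8  -58.3   39.1   -7.5 -138.6]
[-180.    45.  -170.6]
```

```bash
cat > kin.py <<'E'
from h import *
from scipy.optimize import least_squares
def rx(a):return R.from_euler('x',a,degrees=True)
def ry(a):return R.from_euler('y',a,degrees=True)
def rz(a):return R.from_euler('z',a,degrees=True)
# base z; j2,j3,j5 about lateral axis; forearm along x at zero
def fk(q,P,C):
    a1,h,L2,L3,a3,D6,da,db=P; s4,s6=C
    r1=rz(q[0]); p=r1.apply([a1,-da,h]); r2=r1*ry(q[1]); p=p+r2.apply([0,0,L2])
    r3=r2*ry(-q[2]); p=p+r3.apply([L3,0,a3]); r4=r3*rx(s4*q[3]); p=p+r4.apply([0,-db,0])
    r5=r4*ry(-q[4]); p=p+r5.apply([D6,0,0])
    return p, r5*rx(s6*q[5])
LO=np.array([-176.03,-82.01,-58.28,-173.87,-174.79,-173.66]);HI=np.array([176.03,121.73,71.71,95.51,-.11,173.66])
E
cat > fit.py <<'E'
from kin import *
o=get_obs()
D=[([-53.738,20.546,.682,0,-70.136,-16.507],[.228,-.635,.246],None),
([-.0653,21.576,-13.128,-.0313,-55.329,-89.971],[.6019,-.1923,.1352],None),
([17.092,19.370,-34.06,.0084,-36.647,-7.69],[.5107,-.0437,.035],None),
(list(o['joint_pos']),o['tool_pos'],None)]
for C in [(1,1),(-1,1)]:
    f=lambda P:np.concatenate([(fk(q,P,C)[0]-p)*1000 for q,p,_ in D]+[0.01*(P-x0)*100])
    x0=np.array([0,.25,.54,.54,0,.35,.0,.19])
    s=least_squares(f,x0); print(C,s.cost,s.x.round(4)); 
    q=o['joint_pos']; print([ (fk(a,s.x,C)[0]-b).round(4) for a,b,_ in D])
    # tool frame: z along r5 x axis
    print(fk(q,s.x,C)[1].apply([1,0,0]).round(3), R.from_euler('xyz',o['orientation'],degrees=True).apply([0,0,1]).round(3))
E
python3 fit.py
```

```text
(1, 1) 1.595969395104028 [-0.0302  0.2439  0.6844  0.4624  0.0039  0.4853  0.3125 -0.1209]
[array([-0.0004,  0.0007,  0.0001]), array([ 0.0013, -0.0003, -0.0002]), array([-0.0006,  0.0001,  0.0003]), array([ 0.0001, -0.0001, -0.0001])]
[ 0.549  0.306 -0.778] [ 0.61   0.152 -0.778]
(-1, 1) 0.03495917748558098 [-8.000e-04  1.985e-01  6.016e-01  4.639e-01  8.000e-04  3.591e-01
  1.000e-04  1.917e-01]
[array([ 0.    , -0.0001, -0.0001]), array([-0.0001, -0.    ,  0.0002]), array([ 0.    ,  0.0001, -0.0001]), array([-0., -0.,  0.])]
[ 0.61   0.152 -0.778] [ 0.61   0.152 -0.778]
```

```bash
cat >> kin.py <<'E'
P=np.array([-8e-4,.1985,.6016,.4639,8e-4,.3591,1e-4,.1917])
PTS=[([-53.738,20.546,.682,0,-70.136,-16.507],(180,0,-160.25)),([17.092,19.370,-34.06,.0084,-36.647,-7.69],(179.9,0,-80.6))]
best=None
for s6 in (1,-1):
    off=[fk(q,P,(-1,s6))[1].inv()*R.from_euler('xyz',e,degrees=True) for q,e in PTS]
    err=(off[0].inv()*off[1]).magnitude()
    if best is None or err<best[0]: best=(err,s6,off[0])
S6,OFF=best[1],best[2]
def FK(q): p,r=fk(q,P,(-1,S6)); return p,r*OFF
def ik(p,r,q0):
    def f(q):
        a,b=FK(q); return np.r_[(a-p)*100,(r.inv()*b).as_rotvec()*20,(q-q0)*1e-4]
    s=least_squares(f,np.clip(q0,LO+.01,HI-.01),bounds=(LO,HI)); a,b=FK(s.x)
    return s.x,np.linalg.norm(a-p)*1000,np.degrees((r.inv()*b).magnitude())
def sim(steps,q=None,n=8,verbose=True):
    q=np.array(get_obs()['joint_pos']) if q is None else q
    p,r=FK(q)
    for k,v in steps:
        p0,r0=p,r; e1=e2=0; dq=0
        rv=(r0.inv()*v).as_rotvec() if k=='r' else None
        for i in range(1,n+1):
            if k=='t': p=p0+(np.array(v)-p0)*i/n
            else: r=r0*R.from_rotvec(rv*i/n)
            qn,a,b=ik(p,r,q); dq=max(dq,np.abs(qn-q).max()*n); q=qn; e1=max(e1,a);e2=max(e2,b)
        print(k,'q',q.round(0),'err mm',round(e1,1),'deg',round(e2,1),'totdq',round(dq))
    return q
E
python3 - <<'E'
from kin import *
print(best[0],S6)
Y=180+YT; x,y=-.03,.027
p,r=pose()
q=sim([('r',down(Y)),('t',tr(x,y,.2)),('r',down(Y,45)),('t',tr(x,y,.063))])
legs([('r',down(Y)),('t',tr(x,y,.2)),('r',down(Y,45)),('t',tr(x,y,.063))])
# dump: start at grip, closing along tray x: yaw 279.4
print('dump')
q0=np.array([17,19,-34,0,-36.6,-7.7])
for yd in (0,10,20,30):
  for lx in (.55,.6):
    th=70;a=np.radians(th);y=np.radians(yd);
    lip=np.array([-.234*np.cos(a)+.054*np.sin(a),-.234*np.sin(a)-.054*np.cos(a)])
    tcp=np.array([lx,.307,.15])-np.array([lip[0]*np.cos(y),lip[0]*np.sin(y),lip[1]])
    print(yd,lx,tcp.round(3))
    for s in(1,-1):
        sim([('r',down(270+yd)),('t',tcp),('r',down(270+yd,0,s*th))],q0)
E
```

```text
0.0005061002357642327 -1
r q [  23.    7.  -16.    0.  -68. -104.] err mm 0.0 deg 0.0 totdq 142
t q [  28.    5.  -26.   -0.  -59. -109.] err mm 0.0 deg 0.0 totdq 10
r q [  21.   33.    4.   -9. -105. -101.] err mm 0.0 deg 0.0 totdq 52
t q [ 21.  41.  -1.  -8. -92. -99.] err mm 0.0 deg 0.0 totdq 14
at [0.5321 0.0186 0.2606] [ 176.9   38.8 -170.9]
turn deg [ 2.88 38.82  0.75] rows>= 6
shift cm [3.64 3.15 6.06] rows>= 2 norm 7.7
turn deg [ 0. 45. -0.] rows>= 7
shift cm [-9.69 -0.    9.69] rows>= 3 norm 13.7
dump
0 0.55 [0.579 0.307 0.388]
r q [ 17.  19. -34.  -0. -37. -17.] err mm 0.0 deg 0.0 totdq 9
t q [ 45.  16.  12.   0. -86. -45.] err mm 0.0 deg 0.0 totdq 67
r q [  52.   -0.  -52.   96.  -50. -133.] err mm 10.2 deg 9.7 totdq 193
r q [ 17.  19. -34.  -0. -37. -17.] err mm 0.0 deg 0.0 totdq 9
t q [ 45.  16.  12.   0. -86. -45.] err mm 0.0 deg 0.0 totdq 67
r q [  22.   52.   66.  -72. -158.  -78.] err mm 0.0 deg 0.0 totdq 136
0 0.6 [0.629 0.307 0.388]
r q [ 17.  19. -34.  -0. -37. -17.] err mm 0.0 deg 0.0 totdq 9
t q [ 42.  20.  19.   0. -88. -42.] err mm 0.0 deg 0.0 totdq 76
r q [  
[... 2116 characters left out ...]
0.0 totdq 69
r q [ 30.  -7. -23. -87.  -0.  87.] err mm 12.3 deg 12.1 totdq 1332
r q [ 17.  19. -34.   0. -37.  13.] err mm 0.0 deg 0.0 totdq 21
t q [ 46.  16.  13.   0. -86. -16.] err mm 0.0 deg 0.0 totdq 69
r q [  37.   56.   72.  -50. -172.  -52.] err mm 1.8 deg 0.3 totdq 189
30 0.6 [0.625 0.322 0.388]
r q [ 17.  19. -34.   0. -37.  13.] err mm 0.0 deg 0.0 totdq 21
t q [ 43.  21.  19.   0. -88. -13.] err mm 0.0 deg 0.0 totdq 77
r q [ 30.  -3. -20. -77.  -0.  77.] err mm 10.0 deg 10.5 totdq 829
r q [ 17.  19. -34.   0. -37.  13.] err mm 0.0 deg 0.0 totdq 21
t q [ 43.  21.  19.   0. -88. -13.] err mm 0.0 deg 0.0 totdq 77
r q [  40.   61.   72.  -20. -168.  -24.] err mm 26.7 deg 5.5 totdq 98
```

play_rows(plan=[[0,0,0,0.24,3.23,0.06],[0,0,0,0.24,3.23,0.06],[0,0,0,0.24,3.23,0.06],[0,0,0,0.24,3.23,0.06],[0,0,0,0.24,3.23,0.06],[0,0,0,0.24,3.23,0.06],[0,0,0,0.24,3.23,0.06],[0,0,0,0.24,3.23,0.06],[0,0,0,0.24,3.23,0.06],[0,0,0,0.24,3.23,0.06],[0,0,0,0.24,3.23,0.06],[0,0,0,0.24,3.23,0.06],[1.8,1.6,3,0,0,0],[1.8,1.6,3,0,0,0],[0,0,0,0,0,0]])

```text
clock: 21.03
tool_pos: [0.4875, 0.0428, 0.1939]
orientation: [-179.7, 0.2, -170.7]
force: [-2.1, -0.9, -2.1]
opening: 0.0231
gripper_force: 30.0
```

play_rows(plan=[[0,0,0,0,5,0],[0,0,0,0,5,0],[0,0,0,0,5,0],[0,0,0,0,5,0],[0,0,0,0,5,0],[0,0,0,0,5,0],[0,0,0,0,5,0],[0,0,0,0,5,0],[0,0,0,0,5,0],[0,0,0,0,0,0],[0,0,0,0,0,0]])

```text
clock: 21.95
tool_pos: [0.4945, 0.0434, 0.1987]
orientation: [-179.6, -44.2, -170.9]
force: [0.2, -0.1, 1.0]
opening: 0.023
gripper_force: 30.0
```

```bash
python3 - <<'E'
from kin import *
Y=180+YT
legs([('r',down(Y,45)),('t',tr(-.03,.027,.063))]);print(get_obs()['joint_pos'].round(1), get_obs()['opening'])
s=see('scene',[]); cv2.imwrite('pics/s3.png',cv2.resize(s['frame'][120:290,130:400,::-1],None,fx=2.9,fy=2.9,interpolation=cv2.INTER_CUBIC))
E
```

```text
at [0.4945 0.0434 0.1987] [-179.6  -44.2 -170.9]
turn deg [-0.17  0.75 -0.19] rows>= 1
shift cm [-9.36  0.09  9.84] rows>= 3 norm 13.6
[  21.3   33.1    4.4   -8.4 -104.8 -100.9] 0.02297054595243115
```

View pics/s3.png

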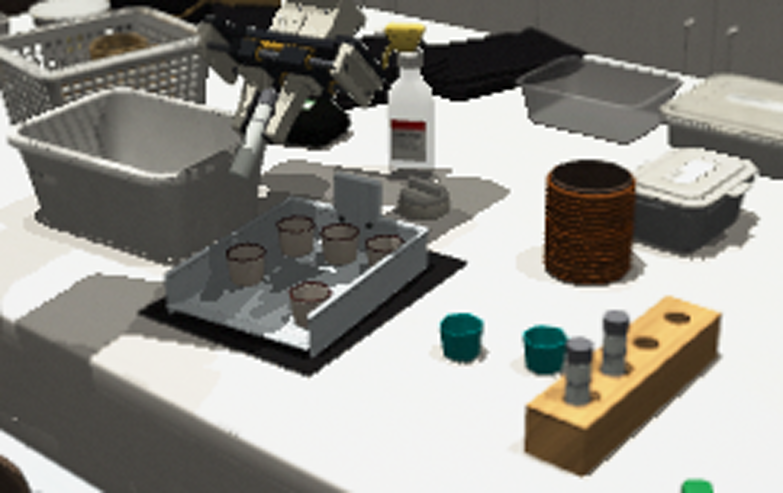

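The tube is held near its cap and tilted, at about (258,135). The tray holds five cups, and two tubes are still in the rack. Lowering.

play_rows(plan=[[-1.3,0,1.36,0,0,0],[-1.3,0,1.36,0,0,0],[-1.3,0,1.36,0,0,0],[-1.3,0,1.36,0,0,0],[-1.3,0,1.36,0,0,0],[-1.3,0,1.36,0,0,0],[-0.8,0,0.8,0,0,0],[-0.6,0,0.6,0,0,0],[0,0,0,0,0,0]])

```text
clock: 22.75
tool_pos: [0.4943, 0.0427, 0.0685]
orientation: [-179.8, -44.0, -170.8]
force: [-0.1, -0.4, 0.4]
opening: 0.0229
gripper_force: 30.0
```

play_rows(plan=[[0,0,0,0,0,0],[0,0,0,0,0,0],[0,0,0,0,0,0],[0,0,0,0,0,0],[0,0,0,0,0,0],[1.3,0,-1.3,0,0,0],[1.3,0,-1.3,0,0,0],[2,0,-2,0,0,0],[2,0,-2,0,0,0],[2,0,-2,0,0,0],[0,0,0,0,0,0]], grip=4.0)

```text
clock: 23.67
tool_pos: [0.4947, 0.0426, 0.196]
orientation: [-179.8, -43.4, -170.7]
force: [1.0, 0.7, -0.1]
opening: 0.04
gripper_force: 0.0
```

```bash
python3 - <<'E'
from kin import *
see('scene',['tube_0','tray_lip','tray_grip'],png='pics/s4.png')
legs([('r',down(180)),('t',[.512,-.366,.18]),('t',[.512,-.366,.0735])])
E
```

```text
scene tube_0 [([0.51, -0.366, 0.053], 0.61), ([0.449, -0.367, 0.057], 0.58), ([0.51, 0.046, 0.021], 0.43)]
scene tray_lip [([0.401, 0.001, 0.019], 0.72)]
scene tray_grip [([0.63, 0.042, 0.073], 0.83)]
at [0.4922 0.0426 0.1903] [-179.8  -44.  -170.8]
turn deg [ -3.71 -43.84   8.82] rows>= 7
shift cm [ -1.98 -40.86   1.03] rows>= 11 norm 40.9
shift cm [ 0.   -0.   10.65] rows>= 3 norm 10.6
```

play_rows(plan=[[0,0,0,-0.41,-4.87,0.98],[0,0,0,-0.41,-4.87,0.98],[0,0,0,-0.41,-4.87,0.98],[0,0,0,-0.41,-4.87,0.98],[0,0,0,-0.41,-4.87,0.98],[0,0,0,-0.41,-4.87,0.98],[0,0,0,-0.41,-4.87,0.98],[0,0,0,-0.41,-4.87,0.98],[0,0,0,-0.41,-4.87,0.98]], grip=5.0)

```text
clock: 24.62
tool_pos: [0.4924, 0.0425, 0.19]
orientation: [180.0, 0.2, 180.0]
force: [0.2, 1.1, 0.9]
opening: 0.0503
gripper_force: 0.0
```

play_rows(plan=[[-0.16,-3.4,0.1,0,0,0],[-0.16,-3.4,0.1,0,0,0],[-0.16,-3.4,0.1,0,0,0],[-0.16,-3.4,0.1,0,0,0],[-0.16,-3.4,0.1,0,0,0],[-0.16,-3.4,0.1,0,0,0],[-0.16,-3.4,0.1,0,0,0],[-0.16,-3.4,0.1,0,0,0],[-0.16,-3.4,0.1,0,0,0],[-0.16,-3.4,0.1,0,0,0],[-0.16,-3.4,0.1,0,0,0],[-0.16,-3.4,0,0,0,0],[0,0,0,0,0,0],[0,0,0,0,0,0]])

```text
clock: 25.78
tool_pos: [0.5108, -0.3669, 0.1776]
orientation: [180.0, -0.2, 179.8]
force: [-1.2, 1.1, -1.0]
opening: 0.0501
gripper_force: 0.0
```

```bash
python3 - <<'E'
from kin import *
see('wrist',['tube_0'])
legs([('r',down(180)),('t',[.512,-.366,.0735])])
E
```

```text
wrist tube_0 [([0.51, -0.369, 0.06], 0.78), ([0.451, -0.36, 0.057], 0.77)]
at [ 0.5112 -0.3651  0.1784] [ 1.8e+02 -1.0e-01  1.8e+02]
turn deg [ 0.03 -0.1  -0.01] rows>= 1
shift cm [-0.08 -0.09 10.49] rows>= 3 norm 10.5
```

play_rows(plan=[[-0.1,-0.1,2.4,0,0,0],[0,0,2.4,0,0,0],[0,0,2.4,0,0,0],[0,0,2.3,0,0,0],[0,0,1,0,0,0],[0,0,0,0,0,0],[0,0,0,0,0,0]])

```text
clock: 26.47
tool_pos: [0.5133, -0.3659, 0.0751]
orientation: [-180.0, -0.0, -179.9]
force: [-0.4, -0.6, 0.6]
opening: 0.05
gripper_force: 0.0
```

play_rows(plan=[[0,0,0,0,0,0],[0,0,0,0,0,0],[0,0,0,0,0,0],[0,0,0,0,0,0],[0,0,0,0,0,0],[0,0,0,0,0,0],[0,0,-2,0,0,0],[0,0,-3,0,0,0],[0,0,-3,0,0,0],[0,0,-3,0,0,0],[0,0,-2,0,0,0],[0,0,0,0,0,-4.7],[0,0,0,0,0,-4.7]], grip=1.0)

```text
clock: 27.55
tool_pos: [0.5136, -0.3667, 0.2069]
orientation: [-179.9, 0.2, -170.4]
force: [-0.6, 0.1, -1.5]
opening: 0.0231
gripper_force: 30.0
```

play_rows(plan=[[-0.39,3.2,0,0,0,0],[-0.39,3.2,0,0,0,0],[-0.39,3.2,0,0,0,0],[-0.39,3.2,0,0,0,0],[-0.39,3.2,0,0,0,0],[-0.39,3.2,0,0,0,0],[-0.39,3.2,0,0,0,0],[-0.39,3.2,0,0,0,0],[-0.39,3.2,0,0,0,0],[-0.39,3.2,0,0,0,0],[-0.39,3.2,0,0,0,0],[-0.39,3.2,0,0,0,0]])

```text
clock: 28.55
tool_pos: [0.4958, 0.0215, 0.2049]
orientation: [-180.0, 0.0, -170.6]
force: [1.8, -0.4, -0.5]
opening: 0.023
gripper_force: 30.0
```

play_rows(plan=[[0,0,0,0,5,0],[0,0,0,0,5,0],[0,0,0,0,5,0],[0,0,0,0,5,0],[0,0,0,0,5,0],[0,0,0,0,5,0],[0,0,0,0,5,0],[0,0,0,0,5,0],[0,0,0,0,5,0],[0,0,0,0,0,0],[0,0,0,0,0,0]])

```text
clock: 29.47
tool_pos: [0.4964, 0.0201, 0.2026]
orientation: [-179.9, -45.1, -170.7]
force: [0.4, 0.0, -0.1]
opening: 0.0229
gripper_force: 30.0
```

```bash
python3 - <<'E'
from kin import *
legs([('t',tr(-.03,.003,.064))]); print(get_obs()['opening'])
see('top',['tube_0','stray_cup_0']); see('scene',['tube_0','stray_cup_0'])
E
```

```text
at [0.4964 0.0201 0.2026] [-179.9  -45.1 -170.7]
shift cm [-9.72  0.04  9.88] rows>= 3 norm 13.9
0.022928157250921816
top tube_0 [([0.484, 0.017, 0.188], 0.73), ([0.51, 0.044, 0.02], 0.61), ([0.452, -0.364, 0.061], 0.58)]
top stray_cup_0 [([0.49, 0.08, 0.004], 0.72), ([0.549, -0.272, -0.001], 0.72), ([0.466, -0.04, 0.007], 0.7)]
scene tube_0 [([0.449, -0.368, 0.057], 0.76), ([0.51, 0.045, 0.024], 0.55), ([0.48, 0.02, 0.191], 0.55)]
scene stray_cup_0 [([0.464, -0.04, 0.006], 0.63), ([0.548, -0.271, -0.002], 0.6), ([0.493, 0.077, 0.009], 0.51), ([0.516, -0.192, -0.002], 0.48)]
```

play_rows(plan=[[-1.3,0,1.36,0,0,0],[-1.3,0,1.36,0,0,0],[-1.3,0,1.36,0,0,0],[-1.3,0,1.36,0,0,0],[-1.3,0,1.36,0,0,0],[-1.3,0,1.36,0,0,0],[-1.1,0,1,0,0,0],[-0.7,0,0.6,0,0,0],[0,0,0,0,0,0]])

```text
clock: 30.52
tool_pos: [0.4945, 0.0198, 0.0665]
orientation: [-179.9, -45.1, -170.6]
force: [-0.6, -0.1, 0.0]
opening: 0.0231
gripper_force: 30.0
```

play_rows(plan=[[0,0,0,0,0,0],[0,0,0,0,0,0],[0,0,0,0,0,0],[0,0,0,0,0,0],[0,0,0,0,0,0],[1.3,0,-1.3,0,0,0],[1.3,0,-1.3,0,0,0],[2,0,-2,0,0,0],[2,0,-2,0,0,0],[2,0,-2,0,0,0],[0,0,0,0,0,0]], grip=4.0)

```text
clock: 31.43
tool_pos: [0.4973, 0.0198, 0.1948]
orientation: [-179.9, -44.5, -170.6]
force: [1.2, -0.3, -0.4]
opening: 0.0397
gripper_force: 0.0
```

play_rows(plan=[[0,0,0,-0.41,-4.95,0.98],[0,0,0,-0.41,-4.95,0.98],[0,0,0,-0.41,-4.95,0.98],[0,0,0,-0.41,-4.95,0.98],[0,0,0,-0.41,-4.95,0.98],[0,0,0,-0.41,-4.95,0.98],[0,0,0,-0.41,-4.95,0.98],[0,0,0,-0.41,-4.95,0.98],[0,0,0,-0.41,-4.95,0.98],[0,0,0,0,0,0]], grip=5.0)

```text
clock: 32.27
tool_pos: [0.4925, 0.0192, 0.1903]
orientation: [179.9, 0.0, -180.0]
force: [-2.5, -0.8, -0.9]
opening: 0.0501
gripper_force: 0.0
```

```bash
python3 - <<'E'
from kin import *
see('wrist',['tube_0','stray_cup_0'])
see('scene',['tube_0'])
legs([('r',down(180)),('t',[.450,-.366,.18])])
E
```

```text
wrist tube_0 [([0.507, 0.051, 0.018], 0.94), ([0.507, 0.008, 0.019], 0.87)]
wrist stray_cup_0 [([0.466, -0.043, 0.008], 0.96), ([0.522, -0.19, 0.003], 0.88), ([0.552, -0.271, 0.0], 0.86), ([0.487, 0.077, 0.009], 0.6), ([0.601, -0.027, 0.008], 0.2)]
scene tube_0 [([0.506, 0.01, 0.018], 0.58), ([0.45, -0.37, 0.058], 0.46), ([0.763, 0.052, 0.001], 0.46), ([0.509, 0.048, 0.023], 0.44)]
at [0.4958 0.0201 0.1895] [-180.    -0.4 -179.9]
turn deg [-0.02 -0.36  0.11] rows>= 1
shift cm [  4.58 -38.61   0.95] rows>= 10 norm 38.9
```

play_rows(plan=[[0.38,-3.22,0.08,0,-0.3,0],[0.38,-3.22,0.08,0,0,0],[0.38,-3.22,0.08,0,0,0],[0.38,-3.22,0.08,0,0,0],[0.38,-3.22,0.08,0,0,0],[0.38,-3.22,0.08,0,0,0],[0.38,-3.22,0.08,0,0,0],[0.38,-3.22,0.08,0,0,0],[0.38,-3.22,0.08,0,0,0],[0.38,-3.22,0.08,0,0,0],[0.38,-3.22,0.08,0,0,0],[0.38,-3.22,0.08,0,0,0],[0,0,0,0,0,0]])

```text
clock: 33.6
tool_pos: [0.4498, -0.3713, 0.1784]
orientation: [-180.0, -0.2, 179.9]
force: [1.1, -0.2, 0.5]
opening: 0.0505
gripper_force: 0.0
```

```bash
python3 - <<'E'
from kin import *
see('wrist',['tube_0'])
legs([('r',down(180)),('t',[.450,-.366,.0735])])
E
```

```text
wrist tube_0 [([0.455, -0.364, 0.058], 0.65)]
at [ 0.4499 -0.368   0.1785] [180.   -0.2 179.9]
turn deg [ 0.05 -0.17 -0.07] rows>= 1
shift cm [-1.00e-02  2.00e-01  1.05e+01] rows>= 3 norm 10.5
```

play_rows(plan=[[-0.1,0.2,2.4,0,0,0],[0,0,2.4,0,0,0],[0,0,2.4,0,0,0],[0,0,2.3,0,0,0],[0,0,1,0,0,0],[0,0,0,0,0,0],[0,0,0,0,0,0]])

```text
clock: 34.28
tool_pos: [0.4516, -0.3643, 0.075]
orientation: [-180.0, -0.1, -179.8]
force: [-0.2, 0.4, 0.8]
opening: 0.0498
gripper_force: 0.0
```

play_rows(plan=[[0,0,0,0,0,0],[0,0,0,0,0,0],[0,0,0,0,0,0],[0,0,0,0,0,0],[0,0,0,0,0,0],[0,0,0,0,0,0],[0,0,-2,0,0,0],[0,0,-3,0,0,0],[0,0,-3,0,0,0],[0,0,-3,0,0,0],[0,0,-2,0,0,0],[0,0,0,0,0,-4.75],[0,0,0,0,0,-4.75]], grip=1.0)

```text
clock: 35.37
tool_pos: [0.4518, -0.3648, 0.2069]
orientation: [-179.9, 0.1, -170.2]
force: [-0.2, -1.1, -0.9]
opening: 0.023
gripper_force: 30.0
```

play_rows(plan=[[-0.9,3.17,0,0,0,0],[-0.9,3.17,0,0,0,0],[-0.9,3.17,0,0,0,0],[-0.9,3.17,0,0,0,0],[-0.9,3.17,0,0,0,0],[-0.9,3.17,0,0,0,0],[-0.9,3.17,0,0,0,0],[-0.9,3.17,0,0,0,0],[-0.9,3.17,0,0,0,0],[-0.9,3.17,0,0,0,0],[-0.9,3.17,0,0,0,0],[-0.9,3.17,0,0,0,0]])

```text
clock: 36.37
tool_pos: [0.4939, 0.0301, 0.205]
orientation: [-180.0, -0.0, -170.4]
force: [0.5, 0.9, -1.5]
opening: 0.0228
gripper_force: 30.0
```

play_rows(plan=[[0,0,0,0,5,0],[0,0,0,0,5,0],[0,0,0,0,5,0],[0,0,0,0,5,0],[0,0,0,0,5,0],[0,0,0,0,5,0],[0,0,0,0,5,0],[0,0,0,0,5,0],[0,0,0,0,5,0],[0,0,0,0,0,0],[0,0,0,0,0,0]])

```text
clock: 37.28
tool_pos: [0.4944, 0.0285, 0.2027]
orientation: [-179.9, -45.2, -170.5]
force: [0.1, -0.7, 0.8]
opening: 0.0228
gripper_force: 30.0
```

```bash
python3 - <<'E'
from kin import *
legs([('t',tr(-.03,.010,.068))]); print(get_obs()['opening'])
see('scene',['tube_0'])
E
```

```text
at [0.4944 0.0285 0.2027] [-179.9  -45.2 -170.5]
shift cm [-9.49 -0.13  9.56] rows>= 3 norm 13.5
0.02284355388058335
scene tube_0 [([0.508, 0.008, 0.015], 0.71), ([0.509, 0.048, 0.022], 0.66), ([0.483, 0.024, 0.191], 0.56)]
```

play_rows(plan=[[-1.3,-0.1,1.35,0,0,0],[-1.3,0,1.35,0,0,0],[-1.3,0,1.35,0,0,0],[-1.3,0,1.35,0,0,0],[-1.3,0,1.35,0,0,0],[-1,0,1,0,0,0],[-0.7,0,0.7,0,0,0],[-0.7,0,0.7,0,0,0],[-0.5,0,0.4,0,0,0],[0,0,0,0,0,0]])

```text
clock: 38.22
tool_pos: [0.493, 0.0273, 0.0701]
orientation: [-180.0, -45.1, -170.4]
force: [-0.6, -0.1, 0.5]
opening: 0.0229
gripper_force: 30.0
```

play_rows(plan=[[0,0,0,0,0,0],[0,0,0,0,0,0],[0,0,0,0,0,0],[0,0,0,0,0,0],[0,0,0,0,0,0],[1.3,0,-1.3,0,0,0],[1.3,0,-1.3,0,0,0],[2,0,-2,0,0,0],[2,0,-2,0,0,0],[2,0,-2,0,0,0],[0,0,0,0,0,0]], grip=4.0)

```text
clock: 39.13
tool_pos: [0.4955, 0.0273, 0.1977]
orientation: [-180.0, -44.5, -170.4]
force: [1.3, -0.2, 0.8]
opening: 0.04
gripper_force: 0.0
```

```bash
python3 - <<'E'
from kin import *
s=see('scene',['tube_0','tray_cup_0','tray_lip','tray_grip','wash_tub'],png='pics/s5.png')
s2=see('top',['tray_grip','tray_lip'])
a=cv2.resize(s['frame'][160:270,170:300,::-1],(520,440),interpolation=cv2.INTER_CUBIC)
cv2.imwrite('pics/c5.png',a); cv2.imwrite('pics/t5.png',s2['frame'][:,:,::-1])
E
```

```text
scene tube_0 [([0.509, -0.008, 0.018], 0.67), ([0.493, 0.078, 0.008], 0.51), ([0.48, 0.018, 0.021], 0.45)]
scene tray_cup_0 [([0.577, 0.082, 0.01], 0.7), ([0.588, 0.031, 0.007], 0.68), ([0.595, -0.025, 0.008], 0.62), ([0.511, 0.05, 0.019], 0.35)]
scene tray_lip [([0.398, 0.001, 0.013], 0.68)]
scene tray_grip [([0.63, 0.039, 0.07], 0.57), ([0.762, 0.054, -0.002], 0.34)]
scene wash_tub [([0.55, 0.306, -0.0], 0.79)]
top tray_grip []
top tray_lip [([0.403, 0.001, 0.019], 0.67)]
```

View pics/c5.png

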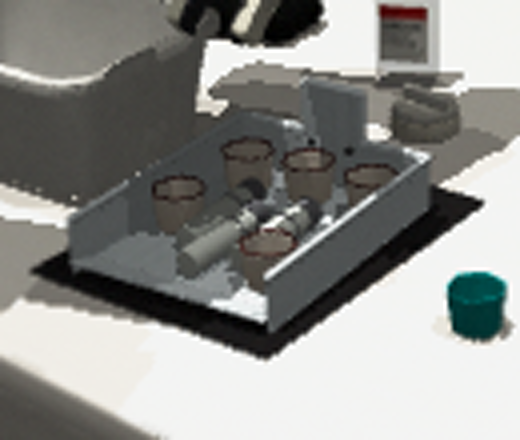

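All eight are on the tray: five cups and three tubes side by side. Now searching for a feasible pouring pose.

```bash
cat > dump.py <<'E'
from kin import *
def goal(psi,th,L,fl):
    "tcp pose for tray yaw psi tipped th deg with lip at L; fl=+-1 grasp flip"
    a,y=np.radians(th),np.radians(psi)
    l=np.array([-.234*np.cos(a)+.054*np.sin(a),-.234*np.sin(a)-.054*np.cos(a)])
    return np.array(L)-np.array([l[0]*np.cos(y),l[0]*np.sin(y),l[1]]), down(psi-90*fl,0,fl*th)
if __name__=='__main__':
    rng=np.random.default_rng(0)
    for fl in(1,-1):
        for psi in range(-90,100,15):
            for th in(75,):
                sols=[]
                for i in range(25):
                    q0=rng.uniform(LO,HI); q0[0]=rng.uniform(-60,120); q0[1]=rng.uniform(-40,80)
                    q,e1,e2=ik(*goal(psi,th,[.56,.307,.16],fl),q0)
                    if e1<2 and e2<1 and not any(np.abs(q-s).max()<5 for s in sols): sols.append(q)
                print(fl,psi,th,[s.round(0).astype(int).tolist() for s in sols])
E
timeout 500 python3 dump.py
```

```text
1 -90 75 [[60, 41, 7, 36, -123, -150]]
1 -75 75 [[63, 34, -6, 44, -112, -147]]
1 -60 75 [[66, 28, -20, 53, -101, -146]]
1 -45 75 [[67, 21, -32, 63, -91, -146]]
1 -30 75 [[65, 13, -44, 78, -80, -147]]
1 -15 75 []
1 0 75 []
1 15 75 [[9, -9, -41, -161, -18, 163]]
1 30 75 [[30, -10, -24, -87, -1, 87]]
1 45 75 [[14, -7, -22, -86, -29, 94]]
1 60 75 [[6, 0, -16, -83, -52, 98]]
1 75 75 [[2, 7, -8, -79, -70, 101]]
1 90 75 [[2, 15, 1, -76, -85, 103]]
-1 -90 75 [[60, 41, 7, 36, -123, 30]]
-1 -75 75 [[63, 34, -6, 44, -112, 33]]
-1 -60 75 [[66, 28, -20, 53, -101, 34]]
-1 -45 75 [[67, 21, -32, 63, -91, 34]]
-1 -30 75 [[65, 13, -44, 78, -80, 33]]
-1 -15 75 []
-1 0 75 []
-1 15 75 [[9, -9, -41, -161, -18, -17]]
-1 30 75 [[29, -10, -24, -87, -1, -93]]
-1 45 75 [[14, -7, -22, -86, -29, -86]]
-1 60 75 [[6, 0, -16, -83, -52, -82]]
-1 75 75 [[2, 7, -8, -79, -70, -79]]
-1 90 75 [[2, 15, 1, -76, -85, -77]]
```

```bash
cat > path.py <<'E'
from dump import *
def run(psi,L,ths=(0,20,40,50,60,70,80,85),fl=1,q=np.array([17,19,-34,0,-36.6,-7.7]),th0=35):
    g=tr(.106,0,.074); 
    q=ik(g,down(YT-90),q)[0]; print('grasp',q.round(0))
    pts=[goal(psi,th,L,fl) for th in ths]; pb=goal(psi,th0,L,fl)[0]
    pts=[(pb if th<th0 else p,r) for th,(p,r) in zip(ths,pts)]
    q=sim([('t',g+[0,0,.2]),('r',down(psi-90*fl)),('t',pb)],q)
    for th,(p,r) in zip(ths,pts):
        n=4;p0,r0=FK(q);m=0
        for i in range(1,n+1):
            qn,e1,e2=ik(p0+(p-p0)*i/n,r0*R.from_rotvec((r0.inv()*r).as_rotvec()*i/n),q); m=max(m,np.abs(qn-q).max()*n); q=qn
        print(th,p.round(3),q.round(0),round(e1,1),round(e2,1),round(m))
if __name__=='__main__':
    for psi in(-25,-30,-38,45): print('PSI',psi); run(psi,[.565,.30,.16])
E
python3 path.py
```

```text
PSI -25
grasp [ 21.  25. -17.   0. -48. -12.]
t q [ 21.  16.  -3.   0. -72. -12.] err mm 0.0 deg 0.0 totdq 24
r q [ 21.  16.  -3.  -0. -72. -46.] err mm 0.0 deg 0.0 totdq 34
t q [ 33.  26.  20.   0. -85. -58.] err mm 0.0 deg 0.0 totdq 29
0 [0.711 0.232 0.338] [ 33.  26.  20.   0. -85. -58.] 0.0 0.0 0
20 [0.711 0.232 0.338] [ 41.  17.  -3.  21. -63. -74.] 0.0 0.0 24
40 [0.696 0.239 0.352] [  46.   12.  -26.   51.  -51. -104.] 0.0 0.0 34
50 [0.664 0.254 0.374] [  50.    9.  -34.   66.  -54. -120.] 0.0 0.0 16
60 [0.629 0.27  0.39 ] [  54.    8.  -41.   76.  -61. -132.] 0.0 0.0 14
70 [0.592 0.288 0.398] [  59.    9.  -46.   83.  -70. -143.] 0.0 0.0 12
80 [0.554 0.305 0.4  ] [  64.   12.  -50.   86.  -81. -152.] 0.0 0.0 11
85 [0.535 0.314 0.398] [  67.   15.  -52.   86.  -86. -157.] 0.0 0.0 5
PSI -30
grasp [ 21.  25. -17.   0. -48. -12.]
t q [ 21.  16.  -3.   0. -72. -12.] err mm 0.0 deg 0.0 totdq 24
r q [ 21.  16.  -3.  -0. -72. -51.] err mm 0.0 deg 0.0 totdq 39
t q [ 32.  25.  19.   0. -84. -62.] err mm 0.0 deg 0.0 totdq 26
0 [0.704 0.22  0.338] [ 32.  25.  19.   0. -84. -62.] 0.0 0.0 0
[... 1358 characters left out ...]
.   0. -72. -12.] err mm 0.0 deg 0.0 totdq 24
r q [ 21.  16.  -3.   0. -72.  24.] err mm 0.0 deg 0.0 totdq 36
t q [ 45.  31.  29.   0. -88.  -0.] err mm 0.0 deg 0.0 totdq 48
0 [0.679 0.414 0.338] [ 45.  31.  29.   0. -88.  -0.] 0.0 0.0 0
20 [0.679 0.414 0.338] [ 45.  19.   7.   0. -58.  -0.] 0.0 0.0 30
40 [0.667 0.402 0.352] [ 45.   9. -13.   1. -29.  -1.] 0.0 0.0 31
50 [0.642 0.377 0.374] [ 46.   2. -23.   2. -14.  -2.] 0.0 0.0 15
60 [0.615 0.35  0.39 ] [ 45.  -3. -33.   0.  -0.  -0.] 0.3 0.3 38
70 [0.586 0.321 0.398] [ 43.  -8. -29. -32.  -0.  33.] 2.5 2.4 39
80 [0.556 0.291 0.4  ] [ 40. -13. -30. -49.  -0.  50.] 9.6 8.7 26
85 [0.541 0.276 0.398] [ 39. -15. -31. -53.  -0.  54.] 14.2 12.4 8
```

play_rows(plan=[[0,0,0,0,-5,0],[0,0,0,0,-5,0],[0,0,0,0,-5,0],[0,0,0,0,-5,0],[0,0,0,0,-5,0],[0,0,0,0,-5,0],[0,0,0,0,-5,0],[0,0,0,0,-5,0],[0,0,0,0,-5,0]])

```text
clock: 40.33
tool_pos: [0.4936, 0.0274, 0.1927]
orientation: [180.0, 0.2, -170.4]
force: [0.2, 0.1, 0.1]
opening: 0.0402
gripper_force: 0.0
```

play_rows(plan=[[0,0,0,0,0,-6.92],[0,0,0,0,0,-6.92],[0,0,0,0,0,-6.92],[0,0,0,0,0,-6.92],[0,0,0,0,0,-6.92],[0,0,0,0,0,-6.92],[0,0,0,0,0,-6.92],[0,0,0,0,0,-6.92],[0,0,0,0,0,-6.92],[0,0,0,0,0,-6.92],[0,0,0,0,0,-6.92],[0,0,0,0,0,-6.92],[0,0,0,0,0,-6.92],[0,0,0,0,0,0],[0,0,0,0,0,0]])

```text
clock: 41.58
tool_pos: [0.4932, 0.0273, 0.1922]
orientation: [179.9, -0.0, -80.7]
force: [0.3, -0.4, 0.4]
opening: 0.0401
gripper_force: 0.0
```

```bash
python3 - <<'E'
from kin import *
legs([('r',down(9.5-90)),('t',[.6305,.040,.16])])
E
```

```text
at [0.4932 0.0273 0.1922] [179.9  -0.  -80.7]
turn deg [ 0.06 -0.02 -0.15] rows>= 1
shift cm [  1.01 -13.75   3.22] rows>= 4 norm 14.2
```

play_rows(plan=[[0.2,-2.75,0.64,0,0,-0.15],[0.2,-2.75,0.64,0,0,0],[0.2,-2.75,0.64,0,0,0],[0.2,-2.75,0.64,0,0,0],[0.2,-2.75,0.64,0,0,0],[0,0,0,0,0,0],[0,0,0,0,0,0]])

```text
clock: 42.17
tool_pos: [0.6309, 0.0404, 0.1585]
orientation: [179.8, -0.0, -80.5]
force: [-0.7, 0.4, 0.3]
opening: 0.0401
gripper_force: 0.0
```

```bash
python3 - <<'E'
from kin import *
see('scene',['tray_grip','tray_lip','tube_0','stray_cup_0']); s=see('wrist',['tray_grip','tray_lip','tube_0','tray_cup_0'],png='pics/w6.png'); see('top',['tray_lip','tube_0','wash_tub'])
legs([('t',[.6305,.040,.074])])
E
```

```text
scene tray_grip [([0.631, 0.041, 0.068], 0.93)]
scene tray_lip []
scene tube_0 [([0.51, 0.051, 0.02], 0.66), ([0.509, -0.007, 0.018], 0.65), ([0.48, 0.019, 0.019], 0.44)]
scene stray_cup_0 [([0.547, -0.272, -0.001], 0.79), ([0.518, -0.191, 0.002], 0.75), ([0.464, -0.043, 0.004], 0.69), ([0.492, 0.077, 0.01], 0.61), ([0.478, 0.02, 0.019], 0.15)]
wrist tray_grip [([0.63, 0.037, 0.07], 0.86)]
wrist tray_lip [([0.4, 0.001, 0.02], 0.7), ([0.463, -0.039, 0.006], 0.64), ([0.527, 0.023, 0.001], 0.25)]
wrist tube_0 [([0.507, 0.053, 0.016], 0.75), ([0.481, 0.026, 0.023], 0.66), ([0.509, -0.011, 0.019], 0.66)]
wrist tray_cup_0 [([0.604, -0.028, 0.008], 0.92), ([0.578, 0.086, 0.006], 0.89), ([0.592, 0.034, 0.01], 0.7)]
top tray_lip [([0.402, -0.001, 0.018], 0.84)]
top tube_0 [([0.509, -0.01, 0.023], 0.74), ([0.481, 0.023, 0.022], 0.71), ([0.511, 0.052, 0.02], 0.69), ([0.544, 0.312, 0.001], 0.65)]
top wash_tub [([0.546, 0.312, 0.003], 0.6)]
at [0.6305 0.0406 0.1604] [180.   -0.  -80.3]
shift cm [0.06 0.01 8.64] rows>= 3 norm 8.6
```

View pics/w6.png

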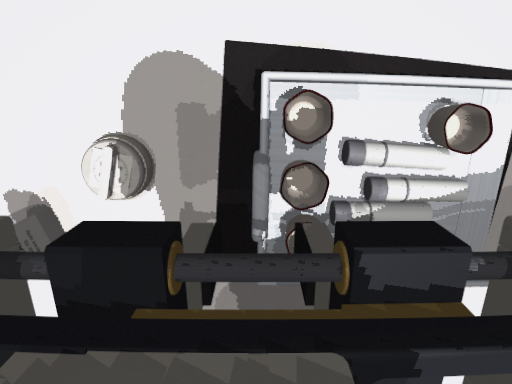

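The wrist view shows three tubes lying flat at (390,155), (415,188) and (380,212), the cups upright, and the grip plate at (260,195) between the fingers. Gripping the tray and lifting slowly.

play_rows(plan=[[0,0,2,0,0,0],[0,0,2,0,0,0],[0,0,2,0,0,0],[0,0,1.6,0,0,0],[0,0,1,0,0,0],[0,0,0,0,0,0],[0,0,0,0,0,0]])

```text
clock: 43.45
tool_pos: [0.6306, 0.0405, 0.0743]
orientation: [179.9, -0.0, -80.3]
force: [0.1, -0.2, -0.0]
opening: 0.0401
gripper_force: 0.0
```

play_rows(plan=[[0,0,0,0,0,0],[0,0,0,0,0,0],[0,0,0,0,0,0],[0,0,0,0,0,0],[0,0,0,0,0,0],[0,0,0,0,0,0],[0,0,0,0,0,0],[0,0,0,0,0,0],[0,0,-0.3,0,0,0],[0,0,-0.6,0,0,0],[0,0,-0.6,0,0,0],[0,0,-0.6,0,0,0],[0,0,-0.6,0,0,0],[0,0,-0.3,0,0,0],[0,0,0,0,0,0]], grip=0.3)

```text
clock: 44.7
tool_pos: [0.6311, 0.0407, 0.1055]
orientation: [-179.9, -0.0, -80.3]
force: [0.2, -0.7, -5.2]
opening: 0.0118
gripper_force: 29.9
```

```bash
python3 - <<'E'
from kin import *
see('scene',['tray_grip','tray_lip']); see('top',['tray_lip'])
print(get_obs()['force'],get_obs()['moment'],get_obs()['opening']); legs([])
E
```

```text
scene tray_grip [([0.632, 0.041, 0.106], 0.59)]
scene tray_lip [([0.402, -0.003, 0.046], 0.68)]
top tray_lip [([0.404, -0.002, 0.05], 0.66), ([0.481, 0.022, 0.054], 0.29)]
[-0.28733637 -0.08875248 -4.06314832] [ 0.10351527 -0.35195341  0.0101409 ] 0.011842957573289712
at [0.6302 0.0405 0.1039] [179.9  -0.  -80.3]
```

play_rows(plan=[[0,0,-0.4,0,0,0],[0,0,-0.8,0,0,0],[0,0,-1.2,0,0,0],[0,0,-1.4,0,0,0],[0,0,-1.4,0,0,0],[0,0,-1.4,0,0,0],[0,0,-1.4,0,0,0],[0,0,-1.4,0,0,0],[0,0,-1.4,0,0,0],[0,0,-1.4,0,0,0],[0,0,-1.4,0,0,0],[0,0,-1.2,0,0,0],[0,0,-1,0,0,0],[0,0,-0.7,0,0,0],[0,0,-0.2,0,0,0],[0,0,0,0,0,0]])

```text
clock: 46.28
tool_pos: [0.6307, 0.0407, 0.2718]
orientation: [-180.0, -0.0, -80.3]
force: [-0.4, 0.3, -5.7]
opening: 0.0118
gripper_force: 29.9
```

play_rows(plan=[[0,0,0,0,0,0.5],[0,0,0,0,0,1],[0,0,0,0,0,1.5],[0,0,0,0,0,2],[0,0,0,0,0,2.5],[0,0,0,0,0,2.5],[0,0,0,0,0,2.5],[0,0,0,0,0,2.5],[0,0,0,0,0,2.5],[0,0,0,0,0,2.5],[0,0,0,0,0,2.5],[0,0,0,0,0,2.5],[0,0,0,0,0,2.5],[0,0,0,0,0,2.2],[0,0,0,0,0,2],[0,0,0,0,0,1.5],[0,0,0,0,0,1],[0,0,0,0,0,0.5],[0,0,0,0,0,0]])

```text
clock: 47.87
tool_pos: [0.6304, 0.0406, 0.2709]
orientation: [180.0, -0.1, -115.0]
force: [0.7, 0.2, -4.5]
opening: 0.0118
gripper_force: 29.9
```

play_rows(plan=[[-0.3,0,-0.1,0,0,0],[-0.6,0,-0.2,0,0,0],[-0.9,0,-0.3,0,0,0],[-1.3,0.05,-0.4,0,0,0],[-1.5,0.1,-0.5,0,0,0],[-1.6,0.1,-0.5,0,0,0],[-1.6,0.1,-0.5,0,0,0],[-1.6,0.1,-0.6,0,0,0],[-1.6,0.1,-0.6,0,0,0],[-1.6,0.1,-0.6,0,0,0],[-1.6,0.1,-0.6,0,0,0],[-1.6,0,-0.5,0,0,0],[-1.5,0,-0.5,0,0,0],[-1.3,0,-0.4,0,0,0],[-1,0,-0.3,0,0,0],[-0.7,0,-0.2,0,0,0],[-0.4,0,0,0,0,0],[-0.2,0,0,0,0,0],[0,0,0,0,0,0]])

```text
clock: 49.45
tool_pos: [0.712, 0.2335, 0.3387]
orientation: [180.0, -0.1, -115.0]
force: [1.0, 0.6, -5.3]
opening: 0.0117
gripper_force: 30.0
```

```bash
python3 - <<'E'
from dump import *
see('top',['wash_tub','tube_0','tray_lip','tray_cup_0'],png='pics/t7.png'); see('scene',['wash_tub'])
print(get_obs()['force'],get_obs()['opening'],get_obs()['joint_pos'].round(0))
p,r=pose(); print(p,r.as_euler('xyz',degrees=True).round(1))
L=[.565,.30,.16]
pp,rr=p,r
for th in (10,20,30,40,50,55,60,65,70,75,80,85):
    g,q=goal(-25,th,L,1)
    if th<=35: g=goal(-25,35,L,1)[0]
    print(th,'shift',(rr.inv().apply(g-pp)*100).round(2),'turn',(rr.inv()*q).as_rotvec(degrees=True).round(2),g.round(3)); pp,rr=g,q
E
```

```text
top wash_tub [([0.547, 0.312, 0.001], 0.65), ([0.618, 0.308, 0.283], 0.43)]
top tube_0 [([0.592, 0.268, 0.281], 0.82), ([0.62, 0.307, 0.284], 0.72), ([0.579, 0.304, 0.287], 0.65)]
top tray_lip [([0.502, 0.326, 0.284], 0.73)]
top tray_cup_0 [([0.676, 0.246, 0.273], 0.68), ([0.651, 0.19, 0.275], 0.64), ([0.691, 0.304, 0.273], 0.42)]
scene wash_tub [([0.545, 0.306, 0.003], 0.73)]
[-0.9241876   0.72925057 -3.57348106] 0.011859567995210703 [ 33.  26.  21.   0. -85. -58.]
[0.71206102 0.23279117 0.33945621] [ 180.   -0. -115.]
10 shift [0.12 0.1  0.1 ] turn [ 1.001e+01 -2.000e-02 -1.000e-02] [0.711 0.232 0.338]
20 shift [0. 0. 0.] turn [10. -0. -0.] [0.711 0.232 0.338]
30 shift [0. 0. 0.] turn [10.  0.  0.] [0.711 0.232 0.338]
40 shift [ 0.    0.73 -1.96] turn [10. -0. -0.] [0.696 0.239 0.352]
50 shift [ 0.    1.29 -3.98] turn [10.  0.  0.] [0.664 0.254 0.374]
55 shift [ 0.    0.56 -2.02] turn [ 5. -0.  0.] [0.647 0.262 0.383]
60 shift [-0.    0.56 -2.02] turn [5. 0. 0.] [0.629 0.27  0.39 ]
65 shift [ 0.    0.56 -2.02] turn [ 5. -0.  0.] [0.61  0.279 0.395]
70 shift [-0.    0.56 -2.02] turn [ 5.  0. -0.] [0.592 0.288 0.398]
75 shift [-0.    0.56 -2.02] turn [5. 0. 0.] [0.573 0.296 0.4  ]
80 shift [ 0.    0.56 -2.02] turn [5. 0. 0.] [0.554 0.305 0.4  ]
85 shift [ 0.    0.56 -2.02] turn [5. 0. 0.] [0.535 0.314 0.398]
```

View pics/t7.png

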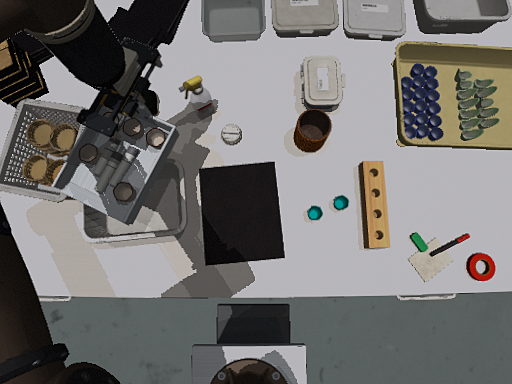

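The tray holds everything over the tub (lip near (135,215)), and the mat is uncovered with corners at about (200,168), (274,162), (284,257) and (207,264). Tipping.

play_rows(plan=[[0.1,0.1,0.1,1,0,0],[0,0,0,2,0,0],[0,0,0,3,0,0],[0,0,0,3,0,0],[0,0,0,3,0,0],[0,0,0,3,0,0],[0,0,0,3,0,0],[0,0,0,3,0,0],[0,0,0,3,0,0],[0,0,0,3,0,0],[0,0,0,3,0,0],[0,0,0,3,0,0],[0,0,0,3,0,0]])

```text
clock: 50.88
tool_pos: [0.7103, 0.2329, 0.3385]
orientation: [-143.9, 0.0, -115.0]
force: [1.4, -0.2, -3.1]
opening: 0.0118
gripper_force: 30.0
```

play_rows(plan=[[0,0.28,-1.01,2.5,0,0],[0,0.28,-1.01,2.5,0,0],[0,0.28,-1.01,2.5,0,0],[0,0.28,-1.01,2.5,0,0],[0,0.28,-1.01,2.5,0,0],[0,0.28,-1.01,2.5,0,0],[0,0.28,-1.01,2.5,0,0],[0,0.28,-1.01,2.5,0,0],[0,0.28,-1.01,2.5,0,0],[0,0.28,-1.01,2.5,0,0],[0,0.28,-1.01,2.5,0,0],[0,0.28,-1.01,2.5,0,0],[0,0.28,-1.01,2.5,0,0],[0,0.28,-1.01,2.5,0,0],[0,0.28,-1.01,2.5,0,0],[0,0.28,-1.01,2.5,0,0],[0,0.28,-1.01,2.5,0,0],[0,0.28,-1.01,2.5,0,0],[0,0.28,-1.01,2.5,0,0]])

```text
clock: 52.47
tool_pos: [0.5418, 0.3118, 0.3926]
orientation: [-96.4, 0.1, -114.9]
force: [0.7, 0.3, -2.4]
opening: 0.012
gripper_force: 30.0
```

play_rows(plan=[[0,0,0,0,0,0],[0,0,0,0,0,0],[0,0,0,0,0,0],[0,0,0,0,0,0],[0,0,0,0,0,0],[0,0,0,0,0,0],[0,0,0,0,0,0],[0,0,0,0,0,0],[0,0,0,0,0,0],[0,0,0,0,0,0]])

```text
clock: 53.3
tool_pos: [0.5422, 0.3114, 0.3916]
orientation: [-96.5, -0.0, -115.0]
force: [0.8, 0.4, -3.0]
opening: 0.012
gripper_force: 30.0
```

```bash
python3 - <<'E'
from dump import *
s=see('top',['wash_tub','tube_0','tray_cup_0','tray_lip']); s2=see('scene',['tube_0','tray_cup_0'])
a=cv2.resize(s['frame'][100:260,60:260,::-1],(500,400),interpolation=cv2.INTER_CUBIC)
b=cv2.resize(s2['frame'][70:230,110:310,::-1],(300,240),interpolation=cv2.INTER_CUBIC)
c=np.zeros((400,800,3),np.uint8); c[:,:500]=a; c[:240,500:]=b; cv2.imwrite('pics/d8.png',c)
o=get_obs();print(o['force'],o['opening'],o['joint_pos'].round(0),o['tool_pos'],o['orientation'])
E
```

```text
top wash_tub [([0.544, 0.31, 0.002], 0.7), ([0.488, 0.374, 0.052], 0.53)]
top tube_0 [([0.486, 0.374, 0.052], 0.69), ([0.546, 0.31, 0.018], 0.58), ([0.472, 0.354, 0.06], 0.56), ([0.764, 0.046, 0.001], 0.29), ([0.519, 0.267, 0.026], 0.23)]
top tray_cup_0 [([0.59, 0.403, 0.024], 0.6)]
top tray_lip []
scene tube_0 []
scene tray_cup_0 [([0.596, 0.399, 0.022], 0.42)]
[-0.51767271 -0.21241505 -1.34391665] 0.012014828563105547 [  66.   15.  -52.   87.  -84. -156.] [0.54220155 0.31139433 0.39161247] [-9.65153305e+01 -3.22400356e-02 -1.14984336e+02]
```

View pics/d8.png

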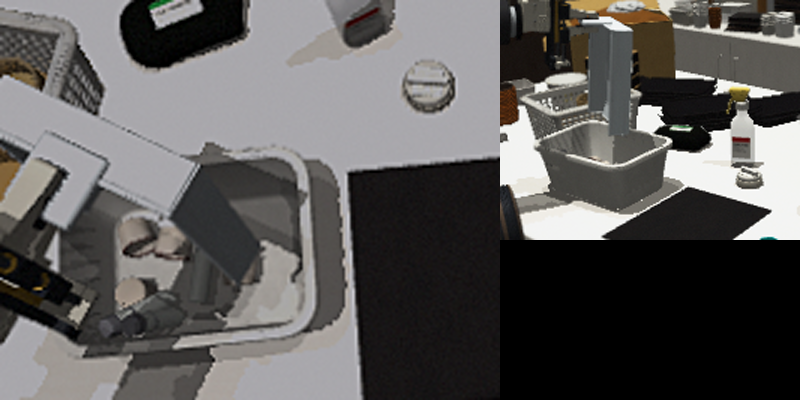

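Contents are in the tub: cups at (135,240), (170,240) and (130,290), tubes at (120,325). The tray looks empty. Untipping along the reverse path.

play_rows(plan=[[0,-0.5,1.82,-4.5,0,0],[0,-0.5,1.82,-4.5,0,0],[0,-0.5,1.82,-4.5,0,0],[0,-0.5,1.82,-4.5,0,0],[0,-0.5,1.82,-4.5,0,0],[0,-0.5,1.82,-4.5,0,0],[0,-0.5,1.82,-4.5,0,0],[0,-0.5,1.82,-4.5,0,0],[0,-0.5,1.82,-4.5,0,0],[0,-0.5,1.82,-4.5,0,0],[0,0,0,-4.5,0,0],[0,0,0,-4.5,0,0],[0,0,0,-4.5,0,0],[0,0,0,-4.5,0,0],[0,0,0,-4.5,0,0],[0,0,0,-4.5,0,0],[0,0,0,-4.5,0,0],[0,0,0,-4.5,0,0],[0,0,0,-2.5,0,0],[0,0,0,0,0,0]])

```text
clock: 55.37
tool_pos: [0.7067, 0.234, 0.3538]
orientation: [179.8, -0.1, -115.1]
force: [0.4, -0.1, -2.6]
opening: 0.0113
gripper_force: 30.0
```

```bash
python3 - <<'E'
from dump import *
# mat corners from top image t7
im=cv2.imread('pics/t7.png'); g=cv2.cvtColor(im,cv2.COLOR_BGR2GRAY)
s=see('top',['tube_0','tray_cup_0','tray_grip','tray_lip'],png='pics/t9.png')
see('scene',['tray_grip','tray_lip'])
m=(g<45).astype(np.uint8)*255; m[:, :190]=0; m[:,300:]=0; m[:155]=0; m[275:]=0
m=cv2.morphologyEx(m,cv2.MORPH_OPEN,np.ones((5,5),np.uint8))
c=max(cv2.findContours(m,cv2.RETR_EXTERNAL,cv2.CHAIN_APPROX_NONE)[0],key=cv2.contourArea)
ap=cv2.approxPolyDP(c,8,True)[:,0]; print(ap.tolist())
fx,fy,cx,cy,k1=[s[k] for k in('fx','fy','cx','cy','k1')]
K=np.array([[fx,0,cx],[0,fy,cy],[0,0,1.]])
u=cv2.undistortPoints(c.astype(float),K,np.array([k1,0,0,0.]))[:,0]
Rc=R.from_euler('xyz',s['attitude'],degrees=True); d=Rc.apply(np.c_[u,np.ones(len(u))]); C=np.array(s['position'])
w=C+d*((.004-C[2])/d[:,2])[:,None]
r=cv2.minAreaRect((w[:,:2]*1000).astype(np.float32)); print('mat rect',r)
legs([('r',down(-25-90))])
E
```

```text
top tube_0 [([0.474, 0.356, 0.062], 0.63), ([0.548, 0.311, 0.022], 0.55), ([0.487, 0.371, 0.051], 0.45), ([0.525, 0.019, -0.002], 0.23)]
top tray_cup_0 [([0.519, 0.266, 0.025], 0.65), ([0.764, 0.047, -0.0], 0.39)]
top tray_grip [([0.708, 0.234, 0.35], 0.57)]
top tray_lip [([0.497, 0.33, 0.298], 0.59), ([0.518, 0.265, 0.026], 0.47)]
scene tray_grip [([0.704, 0.236, 0.353], 0.9)]
scene tray_lip [([0.494, 0.33, 0.295], 0.89)]
[[273, 162], [200, 169], [205, 264], [283, 257]]
mat rect ((524.2432250976562, 22.640625), (287.8656311035156, 228.81224060058594), 4.924940586090088)
at [0.705  0.2356 0.3557] [-180.    -0.  -114.9]
turn deg [-0.02 -0.02  0.07] rows>= 1
```

play_rows(plan=[[2.17,-0.18,0.86,0,0,0],[2.17,-0.18,0.86,0,0,0],[2.17,-0.18,0.86,0,0,0],[2.17,-0.18,0.86,0,0,0],[2.17,-0.18,0.86,0,0,0],[2.17,-0.18,0.86,0,0,0],[2.17,-0.18,0.86,0,0,0],[2.17,-0.18,0.86,0,0,0],[2.17,-0.18,0.86,0,0,0],[2.17,-0.18,0.86,0,0,0],[0,0,0,0,0,-4.3],[0,0,0,0,0,-4.3],[0,0,0,0,0,-4.3],[0,0,0,0,0,-4.3],[0,0,0,0,0,-4.3],[0,0,0,0,0,-4.3],[0,0,0,0,0,-4.3],[0,0,0,0,0,0],[0,0,0,0,0,0]])

```text
clock: 57.35
tool_pos: [0.6301, 0.0311, 0.2698]
orientation: [-180.0, -0.0, -85.0]
force: [-0.1, 0.4, -2.1]
opening: 0.0117
gripper_force: 30.0
```

```bash
python3 - <<'E'
from dump import *
legs([('r',down(-85)),('t',[.6296,.0318,.10]),('t',[.6296,.0318,.0735])])
for c in('top','scene'): see(c,['tray_grip','tray_lip','tray'])
s=snapshot('top'); cv2.imwrite('pics/tub.png',cv2.resize(s['frame'][150:260,70:290,::-1],(780,390),interpolation=cv2.INTER_CUBIC))
E
```

```text
at [0.6301 0.0311 0.2698] [-180.   -0.  -85.]
turn deg [-0.01 -0.01  0.01] rows>= 1
shift cm [-0.07  0.04 16.98] rows>= 5 norm 17.0
shift cm [ 0.   -0.    2.65] rows>= 1 norm 2.7
top tray_grip [([0.629, 0.032, 0.267], 0.65)]
top tray_lip [([0.4, 0.006, 0.213], 0.87), ([0.55, 0.312, 0.02], 0.58)]
top tray [([0.528, 0.021, 0.196], 0.91), ([0.632, 0.031, 0.268], 0.5)]
scene tray_grip [([0.633, 0.03, 0.268], 0.82)]
scene tray_lip [([0.398, 0.007, 0.21], 0.91), ([0.597, 0.401, 0.022], 0.3)]
scene tray [([0.523, 0.019, 0.197], 0.88), ([0.399, 0.005, 0.209], 0.5)]
```

View pics/tub.png

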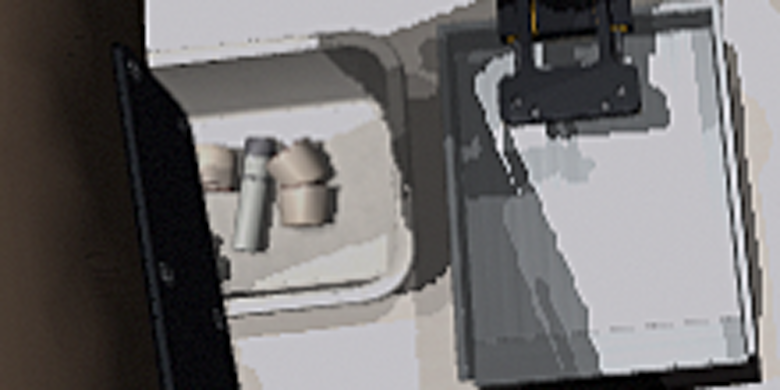

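The tray is empty and square over the mat. Setting it down.

play_rows(plan=[[-0.07,0.04,2,0,0,0],[0,0,2.5,0,0,0],[0,0,2.5,0,0,0],[0,0,2.5,0,0,0],[0,0,2.5,0,0,0],[0,0,2.5,0,0,0],[0,0,2,0,0,0],[0,0,1,0,0,0],[0,0,0.7,0,0,0],[0,0,0.5,0,0,0],[0,0,0.5,0,0,0],[0,0,0.5,0,0,0],[0,0,0.2,0,0,0],[0,0,0,0,0,0],[0,0,0,0,0,0]])

```text
clock: 59.05
tool_pos: [0.6307, 0.0316, 0.0742]
orientation: [-179.8, -0.0, -84.8]
force: [-7.3, -0.2, 18.5]
opening: 0.0119
gripper_force: 30.0
```

```bash
python3 - <<'E'
from dump import *
legs([]); print(get_obs()['force'])
E
```

```text
at [0.6307 0.0316 0.0742] [-179.8   -0.   -84.8]
[-7.27895732 -0.2115599  18.54067707]
```

play_rows(plan=[[0,0,-0.1,0,0,0],[0,0,-0.05,0,0,0],[0,0,0,0,0,0]])

```text
clock: 59.3
tool_pos: [0.6306, 0.0316, 0.0742]
orientation: [-179.9, -0.0, -84.9]
force: [-3.3, -0.1, 9.6]
opening: 0.0121
gripper_force: 30.0
```

play_rows(plan=[[0,0,0,0,0,0],[0,0,0,0,0,0],[0,0,0,0,0,0],[0,0,0,0,0,0],[0,0,0,0,0,0],[0,0,0,0,0,0],[0,0,-1,0,0,0],[0,0,-2,0,0,0],[0,0,-3,0,0,0],[0,0,-3,0,0,0],[0,0,-3,0,0,0],[0,0,-3,0,0,0],[3.5,0,0,0,0,0],[3.5,0,0,0,0,0],[3.5,0,0,0,0,0],[3.5,0,0,0,0,0],[3.5,0,0,0,0,0],[3.5,0,0,0,0,0],[0,0,0,0,0,0]], grip=4.0)

```text
clock: 60.88
tool_pos: [0.6482, -0.183, 0.2223]
orientation: [179.9, -0.1, -85.1]
force: [0.3, 0.8, 0.3]
opening: 0.0398
gripper_force: 0.0
```

```bash
python3 - <<'E'
from dump import *
s=see('top',['tray_grip','tray_lip','tray','tube_0','tray_cup_0']); see('scene',['tray_grip','tray_lip','tray'])
cv2.imwrite('pics/f.png',cv2.resize(s['frame'][140:270,60:400,::-1],(800,306),interpolation=cv2.INTER_CUBIC)); print(get_obs()['tool_pos'],get_obs()['force'])
E
```

```text
top tray_grip []
top tray_lip [([0.519, 0.268, 0.026], 0.7)]
top tray [([0.474, 0.358, 0.059], 0.66)]
top tube_0 [([0.545, 0.31, 0.02], 0.8), ([0.472, 0.357, 0.06], 0.62), ([0.487, 0.373, 0.05], 0.55)]
top tray_cup_0 [([0.593, 0.405, 0.024], 0.74), ([0.756, -0.184, 0.001], 0.62), ([0.517, 0.269, 0.025], 0.49), ([0.588, 0.344, 0.028], 0.43)]
scene tray_grip [([0.63, 0.035, 0.072], 0.93)]
scene tray_lip [([0.396, 0.006, 0.014], 0.67)]
scene tray [([0.521, 0.02, 0.002], 0.91)]
[ 0.64865128 -0.17672489  0.22217098] [ 0.29277921 -0.1057354  -0.95779909]
```

View pics/f.png

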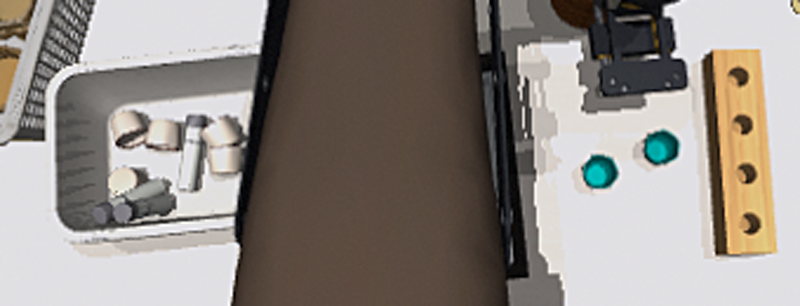

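The tub holds all eight: five cups (left group plus two at (225,130) and (228,160)) and three tubes ((190,150) and two near (135,200)). The scene camera puts the tray flat on the mat, centred to within a few mm.

```bash
python3 -c "
from plant import close_job
print(close_job())"
```

```text
the job is handed in; nothing more can be done
None
```

I handed the job in. My last pictures showed all five cups and three tubes in the wash tub and the empty tray released flat on its mat with the grip plate to the back. I did not touch the timer, the wicker pot or the turquoise cups. The hand-in returned no verdict.

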